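# Set up the specimen rig and clear the tested specimens

## Task

Get the test rig ready for the next run: slide the specimen holder, standing flat on the bench, sideways under the overhang of the retaining block until it is fully home against the back stop, then push the knob on the block down and turn it clockwise until it catches and stays down by itself, locking the holder. Clear the tested specimens left on the bench as well, before or after: flat dog-bone bars into the long shallow tray, square bars into the square deeper box, each lying inside below the rim. Do not ram the holder into the block, and leave the other lab things where they stand.

Things in the scene. Friction and masses are not known exactly. Their poses are not given: they have to be found in the camera images.
- block: aluminium retaining block fixed to the bench. Origin: on the bench, on the knob's vertical axis; x is the way the holder slides in. Pocket open towards -x: 50 wide (y), roof underside 15 and roof top 33 above the bench, mouth at x = -22, back stop face at x = +22. Guides 15 high flare from the mouth to 70 apart at x = -45. Its floor is the bench. Outside 86 in y, to x = +38.
- holder_post (a point): specimen holder, plain steel, 0.4 kg, loose: flat foot 120 x 44 x 12 with an upright grip post 30 (x) x 22 (y) reaching 85 above the foot's underside. This point: centre of the post, 48.5 above the underside. Its x axis points along the foot to the end with the square eye: the foot reaches 102 ahead of the post's centre and 18 behind it.
- holder_eye (a point): the centre of the square eye (hole 22 x 20) near the front of the holder's foot, 80 ahead of the post's centre along the same x axis, 6 above the underside of the foot. When the foot's front rests on the back stop, the eye is on the knob's axis.
- knob_grip (a point): grip of the captive screw-knob on the block: grey bar 42 long (its x axis) x 18 thick (y) x 34 high on a 40 mm disc. The point is on the knob's axis, 86 above the bench when up, and moves with the knob; the disc's top is 20 below it, the bar's top 14 above. Two fixed lugs beside the knob reach 49 above the bench, 20 to 42 from the axis.
- knob_press (a joint): how far the knob is pressed down, m: 0 (up, held by its spring) to 0.012 (bottom). The spring takes about 4 N to start, 9 N at the bottom. An 11 mm pin under the knob enters the holder's eye; if the holder is not home the pin lands on its foot and the knob goes down only about 3 mm.
- knob_turn (a joint): the knob's turn, rad, growing clockwise from above, 0 to 1.45 (stop); starts at 0 to 0.3. Turned while up, its cross-pin strikes the lugs at about 0.6. Pressed at least 10 mm down it passes under them; from 0.9 on, best at 1.2, it is caught and stays about 9 mm down when let go. Needs under 0.3 N m.
- tray_in (a point): centre of the inner floor of the long shallow tray for flat specimens: white plastic, fixed, outside 220 (x) x 150 (y) x 35 high, walls 4, floor 4 thick.
- crate_in (a point): centre of the inner floor of the square, deeper box for square bars: white plastic, fixed, outside 150 x 150 x 60 high, walls 5, floor 5 thick.
- flat1_mid (a point): a tested flat tensile specimen, plain steel dog-bone bar: 120 long x 10 thick, two square heads 30 long x 28 wide, narrow middle 60 long x 18 wide. The point is its centre, half-way up (5 mm above its underside); its x axis runs along its length. Lies flat at the start. May be absent (None).
- flat2_mid (a point): a tested flat tensile specimen, plain steel dog-bone bar: 120 long x 10 thick, two square heads 30 long x 28 wide, narrow middle 60 long x 18 wide. The point is its centre, half-way up (5 mm above its underside); its x axis runs along its length. Lies flat at the start. May be absent (None).
- flat3_mid (a point): a tested flat tensile specimen, plain steel dog-bone bar: 120 long x 10 thick, two square heads 30 long x 28 wide, narrow middle 60 long x 18 wide. The point is its centre, half-way up (5 mm above its underside); its x axis runs along its length. Lies flat at the start. May be absent (None).
- bar1_mid (a point): a tested square impact bar, plain steel, 90 long x 22 x 22, with a 3 mm wide, 5 mm deep notch cut across the middle of its top. The point is its centre, half-way up (11 mm above its underside); its x axis runs along its length. May be absent (None).
- bar2_mid (a point): a tested square impact bar, plain steel, 90 long x 22 x 22, with a 3 mm wide, 5 mm deep notch cut across the middle of its top. The point is its centre, half-way up (11 mm above its underside); its x axis runs along its length. May be absent (None).
- bar3_mid (a point): a tested square impact bar, plain steel, 90 long x 22 x 22, with a 3 mm wide, 5 mm deep notch cut across the middle of its top. The point is its centre, half-way up (11 mm above its underside); its x axis runs along its length. May be absent (None).
- wash_bottle: bystander: clear bottle 64 across, 160 high. Must be left where it is.
- beaker: bystander: glass beaker 80 across, 100 high. Must be left where it is.
- caliper: bystander: caliper lying flat, 150 long. Must be left where it is.
- brush: bystander: brush lying, 170 long. Must be left where it is.
- jar: bystander: amber jar 60 across, 75 high. Must be left where it is.

How it is judged:
By the outcome, as a careful person would: the job done as asked, in the order asked, and still so for the second after the job is handed in, with the robot touching nothing.
Of flat1, flat2, flat3, bar1, bar2, bar3 only 5 to 6 are there at a start; the rules pass over those that are not, and their reading is None.
At some moment in a run one of flat1, flat2, flat3, bar1, bar2, bar3 may be knocked a few centimetres aside while the robot is not near it.
Once in a run the grip may slacken for a moment while it holds something.
It also fails if it takes over 208 s, if anything falls off the work surface, if the arm or the gripper's body presses on something with over 40 N, if the wrist force passes 120 N, or if a joint passes its speed limit or range.

## Robot

A 7-joint arm with a two-finger parallel gripper is mounted at the origin on the work surface. World frame = base frame: x ahead of the robot, y to its left, z up, the work surface at z = 0. Lengths are in mm, angles in rad, forces in N, time in s.
With the tool pointing down it reaches from about 350 to 900 mm from the base axis. Payload 19.9 kg.
Tool frame: the origin (TCP) lies at the very end of the fingers, on their centre line; the grasp point (between the pads) lies 19 mm behind it; z points along the fingers, x is the direction in which the jaws open and shut, and the axes are right-handed (so a half turn about z gives the same grasp; the last joint's range is limited). The gripper opens to 94 mm and grips with 3 to 60 N. Pads are 16 mm wide; open, the fingers measure 119 mm over their backs; the gripper's body (75 mm by 177 mm) begins 78 mm behind the grasp point.
Start: joints at [1.218, 0.417, -0.01, 1.614, 0.005, 1.111, -0.053], TCP at [191.726, -594.844, 205.425] pointing down, gripper open.
Joint ranges: [-2.81, 2.81], [-0.39, 2.02], [-1.27, 1.25], [0.06, 2.57], [-1.19, 4.33], [0.19, 2], [-2.82, 2.82]. Speed limits (rad/s): [1.89, 1.89, 2.39, 2.39, 3.01, 3.01, 3.01].

## Interface

Orientations are given as a 3x3 rotation matrix whose columns are the frame's x, y, z axes.
In Python, from plant import robot gives the robot as it stands. The module is installed in compiled form; this text tells all that it offers.
- The arm moves only by the shell command python3 -m handwheel 'ROWS' [OPENING] [FORCE]. ROWS is JSON, a list of rows, each a list of 4 numbers: the shift along the tool's x, y, z in m, then the turn about the tool's z in degrees. In form: [[dx, dy, dz, roll], ...]. A call has 1 to 20 rows; each row shifts and turns the commanded pose from where the row before left it, along the tool's axes as they then stand; what a row does not reach is not made up. A row lasts 1/12 s, in which the tool goes at most 41.7 mm and 7.16 degrees, less where a joint would pass 70% of its speed; a pose out of reach is approached as far as the arm can. A call with a gripper value outside its range is refused whole. OPENING is the closure in counts, from 0 (fully open) to 255 (shut), set as the call begins (- or left out, the last holds). The fingers move at their own pace and stop on an object; FORCE is the grip in N (left out, the last holds). Time passes only in rows, so rows that do not move let the fingers close. It gives the time, the measured TCP pose, the force and the opening at its end, in the units of the state.
- robot.state(): the state, without advancing time (a new reading comes with each control period).
- robot.get_image(name): name is "scene" or "side" or "wrist"; returns (picture, depth): 400x640x3 uint8, red, green, blue; 400x640 float32, mm along the optical axis (not along the pixel's ray), 0 where there is no reading.
- robot.camera_model(name): a dict with "intrinsics" (3x3 intrinsics, pixels), "rvec" (rotation vector, rad) and "tvec" (3), from world to camera coordinates, as OpenCV has them. Camera axes: x right, y down, z forward; pixel columns grow to the right and rows downward; lengths in mm; the calibration is good to about 2 mm. The wrist camera is an equidistant fisheye: a pixel r from the principal point sees the ray r / f radians off the axis. A picture is of the moment at which its call begins: read the wrist's pose just before it. camera_model takes no time and is no camera call; for the wrist camera it gives the pose at the moment of the call.
- robot.close_job(): hands the job in, once; it reports no verdict.
The state is a dict: "clock": time; "joint_positions": joint angles; "qd": joint speeds; "joint_torque": joint torques, N m; "tcp_pos": TCP position; "ee_rot": TCP orientation; "ft_force": force on the tool from outside, world axes, zero at the start; "wrist_torque": the same for the moment, N m; "width": finger opening in mm.
Only numpy, scipy, OpenCV 4.12 (cv2) and the standard library are available. Lean on these libraries where they do the work, as an engineer would, in place of code of your own. Each camera call takes 0.05 s, during which the arm holds its last target.

## Working session

There is one attempt and no reset: what is moved stays moved. The work goes in short steps, Python scripts to look and compute and a shell command to move; the robot and the scene stay as the last step left them, time stands still between calls to the robot, and variables do not carry over. Pictures are saved under pics/ and viewed, and the job is handed in when it is done.

```bash
mkdir -p pics; ls
python3 - <<'E'
from plant import robot
import cv2,numpy as np
s=robot.state()
for k,v in s.items(): print(k,np.round(v,3).tolist())
for n in ("scene","side","wrist"):
    m=robot.camera_model(n); print(n,{k:np.round(v,3).tolist() for k,v in m.items() if k!='x'})
    im,d=robot.get_image(n)
    cv2.imwrite(f"pics/{n}0.png",im[:,:,::-1]); np.save(f"pics/{n}0.npy",d)
E
```

```text
pics
clock 0.0
joint_positions [1.217, 0.418, -0.01, 1.614, 0.005, 1.111, -0.053]
qd [-0.001, 0.0, -0.001, -0.0, 0.0, 0.0, 0.002]
joint_torque [-0.001, -85.126, 0.639, -42.599, -0.049, 0.019, 0.0]
tcp_pos [191.614, -594.508, 204.84]
ee_rot [[0.307, -0.952, -0.0], [-0.952, -0.307, 0.001], [-0.001, 0.0, -1.0]]
ft_force [-0.522, -0.434, -0.806]
wrist_torque [-0.028, -0.045, -0.032]
width 94.345
scene {'intrinsics': [[385.914, 0.0, 319.765], [0.0, 385.914, 198.834], [0.0, 0.0, 1.0]], 'rvec': [2.06, 1.392, -0.515], 'tvec': [-220.152, -332.704, 1323.309]}
side {'intrinsics': [[448.129, 0.0, 327.457], [0.0, 448.129, 194.491], [0.0, 0.0, 1.0]], 'rvec': [0.198, -2.799, 1.234], 'tvec': [566.208, 94.488, 1379.893]}
wrist {'intrinsics': [[309.707, 0.0, 322.604], [0.0, 309.707, 199.885], [0.0, 0.0, 1.0]], 'rvec': [-2.345, 1.707, 0.247], 'tvec': [-624.829, -29.978, 392.597]}
```

View pics/scene0.png

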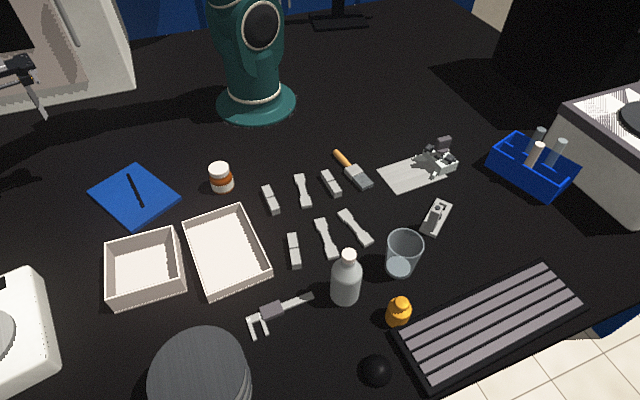

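View pics/side0.png

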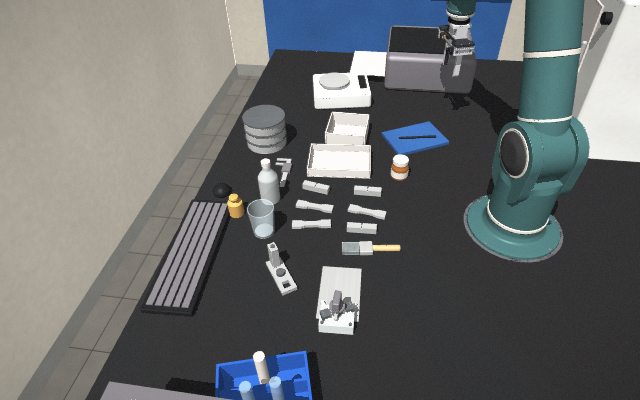

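View pics/wrist0.png

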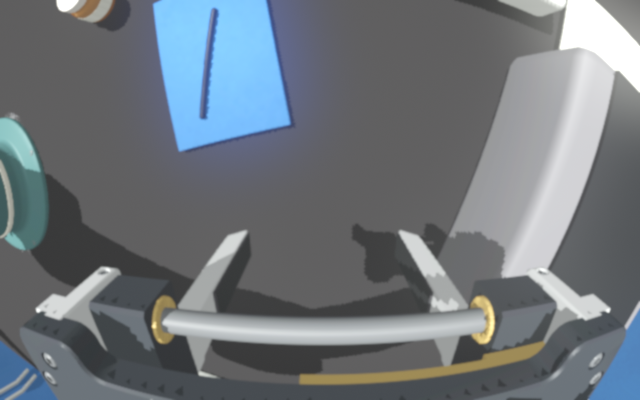

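The scene view shows six specimens: bars near (271,199), (331,182) and (294,250), flats near (303,190), (327,238) and (355,227). The holder is at (435,217), the block at (430,170), the tray at (227,250) and the box at (145,268). I'll build a top-down map from both depth images.

```bash
cat > h.py <<'E'
import numpy as np,cv2
from plant import robot
def cam(n):
    m=robot.camera_model(n);return m['intrinsics'],cv2.Rodrigues(np.array(m['rvec'],float))[0],np.array(m['tvec'],float).ravel()
def cloud(n,d,K,R,t):
    v,u=np.mgrid[0:d.shape[0],0:d.shape[1]]
    x=(u-K[0][2])/K[0][0];y=(v-K[1][2])/K[1][1]
    if n=='wrist':
        r=np.hypot(x,y);s=np.where(r>1e-9,np.tan(np.minimum(r,1.5))/np.maximum(r,1e-9),1);x=x*s;y=y*s
    P=np.stack([x*d,y*d,d],-1)
    return (P-t)@R
def grab(n):
    K,R,t=cam(n); im,d=robot.get_image(n); return im,d,cloud(n,d,K,R,t),(K,R,t)
def plane_pts(n,uv,z,M):
    K,R,t=M; uv=np.atleast_2d(uv).astype(float)
    x=(uv[:,0]-K[0][2])/K[0][0];y=(uv[:,1]-K[1][2])/K[1][1]
    if n=='wrist':
        r=np.hypot(x,y);s=np.where(r>1e-9,np.tan(r)/np.maximum(r,1e-9),1);x=x*s;y=y*s
    D=np.stack([x,y,np.ones_like(x)],-1)@R; C=-R.T@t
    return C+D*((z-C[2])/D[:,2])[:,None]
def ortho(n,im,M,z,x0,x1,y0,y1,s=1.0):
    # rows: x decreasing downward ; cols: y decreasing rightward
    K,R,t=M
    xs=np.arange(x1,x0,-1/s);ys=np.arange(y1,y0,-1/s)
    X,Y=np.meshgrid(xs,ys,indexing='ij');P=np.stack([X,Y,np.full_like(X,z)],-1)@R.T+t
    x=P[...,0]/P[...,2];y=P[...,1]/P[...,2]
    if n=='wrist':
        r=np.hypot(x,y);th=np.arctan2(r*np.sign(P[...,2]),np.sign(P[...,2])*1.0);q=np.where(r>1e-9,np.arctan(r)/np.maximum(r,1e-9),1);x=x*q;y=y*q
    u=(K[0][0]*x+K[0][2]).astype(np.float32);v=(K[1][1]*y+K[1][2]).astype(np.float32)
    return cv2.remap(im,u,v,cv2.INTER_LINEAR)
def blobs(P,zlo,zhi,box,amin=20):
    "rectangles of cloud pixels within z range: list (area,cx,cy,ang deg,w,h,zmed)"
    z=P[...,2];m=((z>zlo)&(z<zhi)&(P[...,0]>box[0])&(P[...,0]<box[1])&(P[...,1]>box[2])&(P[...,1]<box[3])).astype(np.uint8)
    n,l,st,_=cv2.connectedComponentsWithStats(m,connectivity=4);o=[]
    for i in range(1,n):
        if st[i,4]<amin: continue
        q=P[l==i];(c,s,a)=cv2.minAreaRect(q[:,:2].astype(np.float32))
        if s[0]<s[1]: s=(s[1],s[0]);a+=90
        o.append((int(st[i,4]),*np.round([*c,a,*s,np.median(q[:,2])],1).tolist(),np.round(np.argwhere(l==i).mean(0)[::-1]).tolist()))
    return o
E
cat > a.py <<'E'
from h import *
for n in ('scene','side'):
    im,d,P,M=grab(n)
    print(n)
    z=P[...,2]; q=P[(np.abs(z)<8)&(d>0)&(P[...,0]>100)&(P[...,0]<900)&(abs(P[...,1])<400)]
    print('bench z',np.median(q[:,2]))
    for b in blobs(P,4,400,(200,1000,-700,600)): print(b)
    o=ortho(n,im,M,10,200,800,-500,300,1.0); 
    for k in range(0,800,100): cv2.line(o,(k,0),(k,8),(255,0,0),1);cv2.putText(o,str(300-k),(k,18),0,.4,(255,255,0),1)
    for k in range(0,600,100): cv2.putText(o,str(800-k),(0,k+5),0,.4,(255,255,0),1)
    cv2.imwrite(f'pics/ortho_{n}.png',o[:,:,::-1])
E
python3 a.py
```

```text
scene
bench z -0.4839268292481993
(79, 204.2, -555.7, 100.2, 21.5, 7.3, 341.8, [4.0, 71.0])
(38, 203.2, -521.2, 89.5, 13.9, 5.9, 340.9, [23.0, 69.0])
(33, 200.8, -509.1, 118.9, 10.6, 6.0, 334.6, [31.0, 70.0])
(211, 207.0, -547.2, 98.6, 60.4, 13.3, 317.3, [19.0, 81.0])
(895, 488.3, 395.4, 5.4, 97.5, 87.3, 33.5, [439.0, 155.0])
(2069, 629.3, 565.4, 179.9, 209.8, 68.9, 47.0, [522.0, 169.0])
(554, 424.4, 157.1, 8.3, 170.3, 41.3, 16.7, [354.0, 172.0])
(671, 356.6, -193.2, 125.1, 57.4, 56.7, 51.4, [220.0, 177.0])
(3430, 300.7, -419.7, 28.8, 217.0, 150.9, 11.5, [133.0, 196.0])
(282, 458.0, 82.9, 2.7, 92.8, 23.5, 20.3, [331.0, 183.0])
(312, 447.7, 3.5, 169.7, 124.7, 29.3, 9.1, [302.0, 190.0])
(284, 453.5, -88.3, 0.4, 93.8, 22.6, 20.6, [270.0, 199.0])
(653, 662.9, 287.4, 125.7, 123.0, 44.2, 13.2, [435.0, 217.0])
(1723, 566.5, -231.9, 4.5, 223.5, 150.0, 23.1, [226.0, 251.0])
(413, 614.3, 80.5, 9.2, 121.8, 29.9, 9.2, [355.0, 227.0])
(425, 616.4, 2.0, 174.4, 123.7, 29.0, 9.1, [326.0, 238.0])
(4707, 559.4, -408.8, 178.3, 152.5, 150.5, 23.0, [142.0, 268.0])
(1535, 754.3, 125.5, 152.2, 78.7, 76.8, 
[... 901 characters left out ...]
.0, 53.1, 20.1, [316.0, 187.0])
(205, 943.9, -32.4, 148.0, 72.8, 57.5, 22.0, [221.0, 190.0])
(234, 451.7, -96.9, 1.2, 89.2, 53.6, 19.8, [367.0, 190.0])
(5719, 917.8, 226.1, 89.6, 456.7, 165.4, 21.6, [191.0, 258.0])
(247, 615.6, -0.8, 176.6, 120.2, 41.2, 10.3, [315.0, 206.0])
(259, 445.9, 3.5, 165.6, 120.3, 39.9, 10.3, [367.0, 211.0])
(274, 611.8, 82.1, 9.4, 118.6, 36.4, 10.5, [311.0, 223.0])
(287, 455.9, 75.9, 4.9, 95.2, 45.9, 20.6, [361.0, 227.0])
(579, 423.9, 153.1, 18.8, 171.0, 58.3, 18.2, [366.0, 248.0])
(734, 677.9, 260.3, 121.8, 196.6, 50.9, 14.3, [279.0, 270.0])
(1177, 489.6, 377.9, 93.8, 129.2, 94.4, 34.7, [337.0, 315.0])
(2162, 635.9, 578.3, 17.3, 212.5, 109.0, 39.0, [268.0, 369.0])
```

View pics/ortho_scene.png

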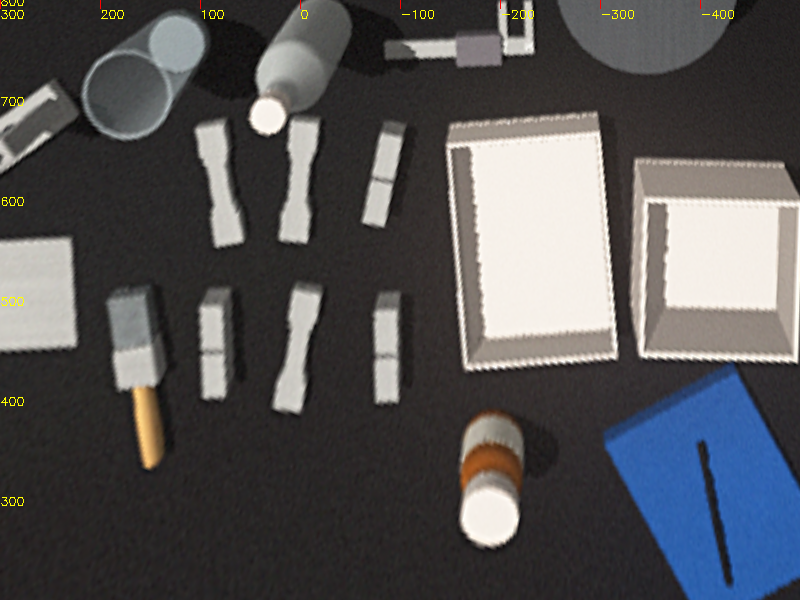

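Run:
```python
from h import *
im,d,P,M=grab('scene')
c=im[120:280,350:500]; cv2.imwrite('pics/crop1.png',cv2.resize(c,None,fx=5,fy=3.7,interpolation=cv2.INTER_CUBIC)[:,:,::-1])
o=ortho('scene',im,M,33,400,800,200,500,2.0); cv2.imwrite('pics/ob.png',cv2.resize(o,(600,800))[200:800,:,::-1])
im,d,P,M=grab('side')
c=im[230:350,240:380]; cv2.imwrite('pics/crop2.png',cv2.resize(c,None,fx=5,fy=5,interpolation=cv2.INTER_CUBIC)[:,:,::-1])
```

```text
(no output)
```

View pics/crop1.png

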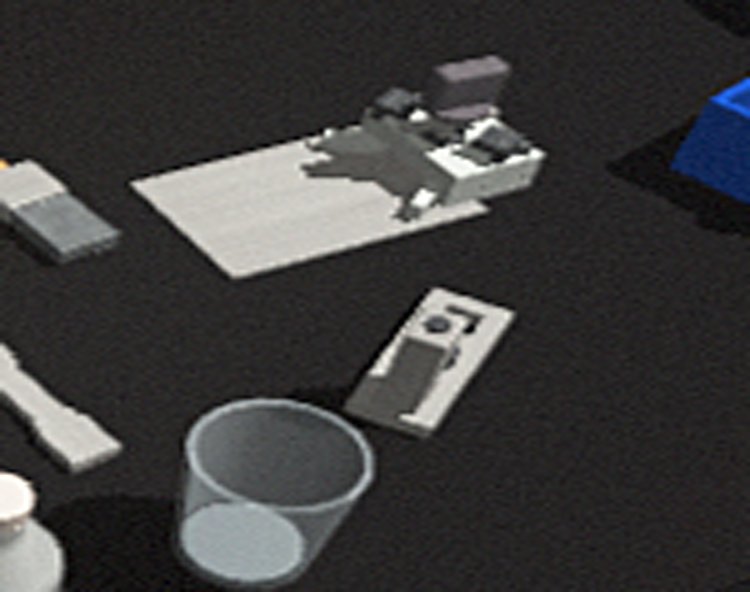

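View pics/crop2.png

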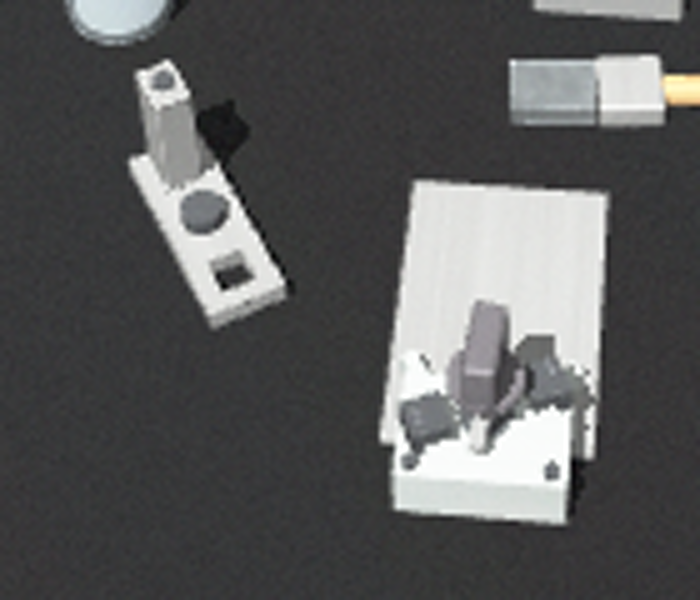

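```bash
cat > go.py <<'E'
import sys
from h import *
# usage: go.py x y z yaw_deg [n]  -> identical row for n rows
def plan(T,yaw,n=None,s=None,vmax=38.,wmax=6.8):
    s=s or robot.state(); R=np.array(s['ee_rot']);p=np.array(s['tcp_pos'])
    y0=np.degrees(np.arctan2(R[1,0],R[0,0])); D=np.array(T,float)-p
    roll=-((yaw-y0+180)%360-180)
    if abs(D).max()<0 : pass
    L=np.linalg.norm(D)
    n=n or max(1,int(np.ceil(max(L/vmax,abs(roll)/wmax))))
    r=roll/n; a=np.radians(y0-r*np.arange(n))
    C=np.cos(a).sum();S=np.sin(a).sum()
    # x_tool=(cos a,sin a), y_tool=(sin a,-cos a)
    A=np.array([[C,S],[S,-C]]); d=np.linalg.solve(A,D[:2])
    print('n',n,'row [%.4f,%.4f,%.4f,%.2f]'%(d[0]/1e3,d[1]/1e3,-D[2]/n/1e3,r),'| from',np.round(p,1),'yaw %.1f'%y0,'tilt',np.round(R[:2,2],3),'w %.1f'%s['width'],'t %.1f'%s['clock'],'F',np.round(s['ft_force'],1),'q7 %.2f'%s['joint_positions'][6])
if __name__=='__main__':
    v=list(map(float,sys.argv[1:])); plan(v[:3],v[3],int(v[4]) if len(v)>4 else None)
E
python3 go.py 500 0 330 0
python3 - <<'E'
from h import *
for n in('scene','side'):
    im,d,P,M=grab(n);print(n,'cam',-M[1].T@M[2])
    # plate height near block
    q=P[(P[...,0]>440)&(P[...,0]<540)&(P[...,1]>240)&(P[...,1]<320)];print('plate z',np.percentile(q[:,2],[5,50,95]).round(1))
    q=P[(P[...,0]>440)&(P[...,0]<540)&(P[...,1]>180)&(P[...,1]<215)];print('bench z',np.percentile(q[:,2],[5,50,95]).round(1))
    for b in blobs(P,28,36,(400,600,250,480)):print(b)
E
```

```text
n 18 row [-0.0074,-0.0391,-0.0069,-4.01] | from [ 191.7 -594.8  205.3] yaw -72.1 tilt [-0.  0.] w 94.2 t 0.3 F [ 0.3 -0.8  0.7] q7 -0.05
scene cam [1122.94782676 -227.68844968  772.95058696]
plate z [-2.9 -0.4  1.9]
bench z [-3.  -0.7 16.3]
(215, 495.5, 409.3, 4.8, 77.1, 62.0, 32.0, [441.0, 160.0])
side cam [ 400.55587517 1026.96925983 1009.21458594]
plate z [-1.9  1.4  4.7]
bench z [-2.7  1.4 17.8]
(31, 522.0, 390.2, 179.8, 18.7, 15.9, 33.7, [324.0, 306.0])
(405, 488.1, 417.0, 4.1, 86.0, 50.0, 33.4, [338.0, 320.0])
```

```bash
python3 -m handwheel '[[-0.0074,-0.0391,-0.0069,-4],[-0.0074,-0.0391,-0.0069,-4],[-0.0074,-0.0391,-0.0069,-4],[-0.0074,-0.0391,-0.0069,-4],[-0.0074,-0.0391,-0.0069,-4],[-0.0074,-0.0391,-0.0069,-4],[-0.0074,-0.0391,-0.0069,-4],[-0.0074,-0.0391,-0.0069,-4],[-0.0074,-0.0391,-0.0069,-4],[-0.0074,-0.0391,-0.0069,-4],[-0.0074,-0.0391,-0.0069,-4],[-0.0074,-0.0391,-0.0069,-4],[-0.0074,-0.0391,-0.0069,-4],[-0.0074,-0.0391,-0.0069,-4],[-0.0074,-0.0391,-0.0069,-4],[-0.0074,-0.0391,-0.0069,-4],[-0.0074,-0.0391,-0.0069,-4],[-0.0074,-0.0391,-0.0069,-4]]'; python3 go.py 540 290 330 90
python3 - <<'E'
from h import *
im,d,P,M=grab('wrist');cv2.imwrite('pics/w1.png',im[:,:,::-1]); print(-M[1].T@M[2], M[1][2])
E
```

```text
clock: 1.95
tcp_pos: [500.1, 2.0, 330.0]
ee_rot: [[1.0, 0.001, 0.0], [0.001, -1.0, -0.0], [0.0, 0.0, -1.0]]
ft_force: [1.0, 0.6, 0.3]
width: 93.7
n 14 row [0.0176,-0.0149,0.0000,-6.42] | from [500.1   2.  330. ] yaw 0.1 tilt [ 0. -0.] w 93.7 t 1.9 F [1.  0.6 0.3] q7 -0.13
[499.79548415  84.06398902 509.80475922] [ 6.38926644e-04 -2.82059925e-01 -9.59396576e-01]
```

View pics/w1.png

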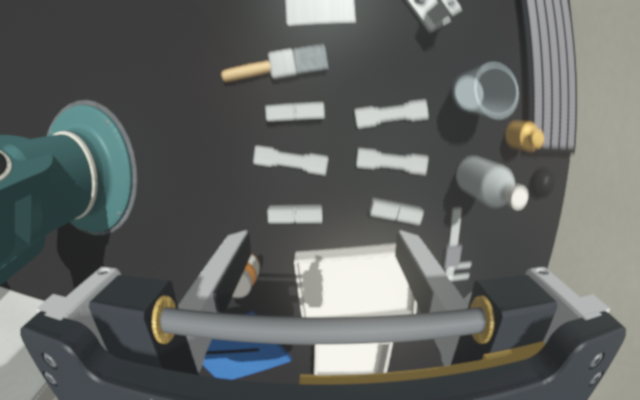

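Run:
```python
from h import *
import time
im,d,P,M=grab('wrist')
print('bench',np.median(P[...,2][abs(P[...,2])<10]))
for b in blobs(P,4.5,200,(300,900,-350,450),40): print(b)
```

```text
bench 0.6403612600823101
(1302, 672.9, 271.1, 125.4, 80.7, 46.5, 22.2, [435.0, 16.0])
(3049, 867.3, 188.0, 90.0, 322.4, 65.4, 20.9, [528.0, 87.0])
(1984, 422.4, 158.7, 7.1, 169.7, 42.3, 18.6, [285.0, 70.0])
(2608, 752.0, 125.9, 24.4, 79.7, 78.4, 67.9, [487.0, 101.0])
(1018, 613.2, 80.8, 10.3, 121.4, 28.7, 10.5, [392.0, 121.0])
(802, 456.7, 82.4, 2.2, 91.8, 23.0, 22.5, [296.0, 118.0])
(1060, 447.3, 3.4, 170.2, 120.7, 29.1, 10.6, [291.0, 165.0])
(1004, 617.0, 1.5, 175.0, 121.5, 28.7, 10.5, [391.0, 168.0])
(2305, 760.6, -16.2, 70.4, 64.1, 51.2, 104.0, [488.0, 192.0])
(767, 625.8, -84.5, 168.9, 90.7, 24.3, 22.2, [394.0, 218.0])
(829, 452.3, -87.2, 1.6, 90.0, 23.3, 22.2, [294.0, 219.0])
(649, 748.3, -151.3, 109.1, 133.0, 52.1, 7.8, [451.0, 251.0])
(2149, 552.7, -225.0, 5.3, 196.3, 138.1, 9.5, [335.0, 271.0])
(583, 368.5, -197.7, 63.7, 55.2, 27.7, 66.7, [246.0, 281.0])
(160, 603.8, -210.0, 140.6, 60.9, 39.2, 5.3, [374.0, 279.0])
(65, 559.3, -214.1, 49.6, 26.3, 20.6, 5.0, [352.0, 280.0])
(65, 660.2, -227.3, 93.1, 35.7, 16.9, 5.0, [403.0, 285.0])
(47, 780.9, -228.1, 1.5, 29.0, 9.5, 6.5, [458.0, 283.0])
(74, 588.1, -243.9, 76.6, 36.3, 17.6, 5.2, [365.0, 293.0])
(68, 647.1, -244.0, 146.8, 40.5, 16.6, 5.1, [395.0, 292.0])
(442, 644.4, -278.6, 28.6, 95.6, 61.3, 5.7, [396.0, 306.0])
(75, 564.2, -240.6, 58.3, 26.8, 22.7, 5.1, [355.0, 292.0])
(90, 621.7, -258.7, 33.0, 30.7, 28.7, 5.3, [383.0, 299.0])
(365, 543.9, -275.6, 0.4, 97.2, 50.7, 5.1, [343.0, 306.0])
(49, 497.2, -269.4, 90.3, 31.5, 15.7, 5.1, [318.0, 303.0])
(296, 560.5, -340.6, 179.2, 148.0, 16.5, 59.2, [354.0, 346.0])
```

The wrist depth agrees with the scene camera to about 3 mm, and sizes match the given ones. Next I'll look at the block and holder from above.

```bash
python3 -m handwheel '[[0.004,-0.038,0,0],[0.004,-0.038,0,0],[0.004,-0.038,0,0],[0.004,-0.038,0,0],[0.004,-0.038,0,0],[0.004,-0.038,0,0],[0.004,-0.038,0,0],[0,0,0,0],[0,0,0,0]]'
python3 - <<'E'
from h import *
im,d,P,M=grab('wrist');cv2.imwrite('pics/w2.png',im[:,:,::-1]);np.save('P2.npy',P)
print('cam',-M[1].T@M[2])
print('bench',np.median(P[...,2][abs(P[...,2])<10]))
B=(350,800,150,520)
for lo,hi in((4.5,200),(27,38),(38,54),(60,75),(90,110),(9,16),(78,92)):
    print(lo,hi)
    for b in blobs(P,lo,hi,B,25): print(b)
for z,nm in((12,'o12'),(33,'o33'),(100,'o100')):
    o=ortho('wrist',im,M,z,420,760,220,470,2.0);cv2.imwrite(f'pics/{nm}.png',cv2.resize(o,None,fx=.85,fy=.85)[:,:,::-1])
E
```

```text
clock: 2.8
tcp_pos: [528.4, 268.0, 329.1]
ee_rot: [[1.0, 0.001, -0.001], [0.001, -1.0, 0.001], [-0.001, -0.001, -1.0]]
ft_force: [-0.4, -0.4, 0.1]
width: 93.7
cam [528.40316595 349.87310739 508.92083096]
bench 0.5779998248400279
4.5 200
(2434, 489.0, 397.3, 3.2, 93.7, 86.5, 35.5, [297.0, 76.0])
(1995, 661.7, 287.5, 125.8, 121.2, 45.9, 13.2, [407.0, 156.0])
(1408, 428.4, 164.8, 4.5, 158.0, 38.7, 18.4, [276.0, 222.0])
(575, 751.6, 157.9, 0.0, 60.0, 15.8, 68.4, [453.0, 236.0])
27 38
(646, 487.8, 419.9, 3.2, 86.4, 41.2, 33.5, [290.0, 63.0])
(352, 513.4, 397.0, 179.6, 39.3, 31.0, 33.5, [316.0, 83.0])
(35, 475.5, 382.9, 179.0, 15.2, 7.9, 33.3, [289.0, 91.0])
(30, 676.4, 265.3, 42.0, 20.5, 3.4, 33.1, [415.0, 168.0])
(43, 746.4, 156.9, 10.6, 37.9, 6.9, 32.5, [445.0, 229.0])
38 54
(218, 517.7, 418.2, 115.6, 25.1, 23.0, 49.5, [316.0, 67.0])
(226, 461.6, 387.8, 116.4, 23.1, 21.4, 49.4, [278.0, 87.0])
(47, 489.7, 377.0, 90.1, 10.5, 7.3, 49.7, [297.0, 93.0])
(46, 677.2, 264.7, 47.3, 21.7, 4.8, 46.0, [418.0, 169.0])
(72, 744.7, 158.2, 14.3, 39.2, 7.8, 46.1, [447.0, 232.0])
60 75
(155, 503.3, 401.2, 88.2, 34.7, 10.9, 66.5, [304.0, 76.0])
(73, 473.9, 403.2, 86.9, 29.1, 6.8, 66.7, [285.0, 75.0])
(51, 677.4, 265.0, 47.9, 22.6, 6.0, 67.1, [422.0, 172.0])
(97, 743.7, 158.3, 13.2, 43.8, 7.9, 66.8, [452.0, 236.0])
90 110
(415, 489.8, 402.9, 90.2, 42.6, 17.1, 100.1, [294.0, 73.0])
(150, 751.6, 158.1, 179.3, 59.9, 15.5, 99.5, [462.0, 243.0])
9 16
(35, 458.5, 374.2, 63.7, 14.3, 9.2, 14.7, [279.0, 98.0])
(37, 527.5, 371.2, 126.3, 17.2, 7.6, 14.8, [322.0, 98.0])
(1225, 661.9, 287.6, 125.3, 121.2, 45.7, 12.5, [400.0, 147.0])
(64, 383.0, 160.2, 8.9, 64.3, 5.2, 13.8, [240.0, 223.0])
78 92
(301, 686.4, 253.6, 126.7, 31.7, 22.6, 85.5, [430.0, 181.0])
(95, 744.2, 159.6, 12.6, 46.9, 9.0, 84.6, [455.0, 240.0])
```

View pics/w2.png

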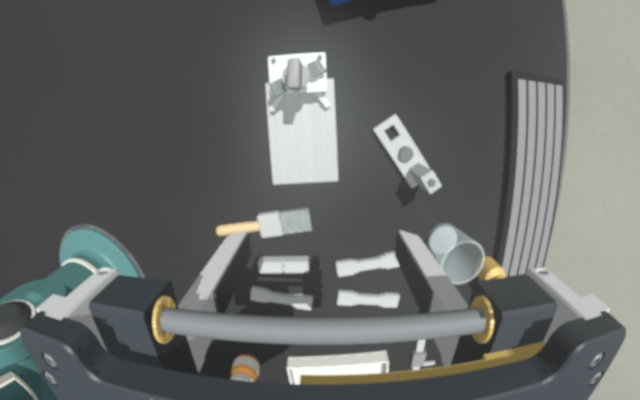

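View pics/o33.png

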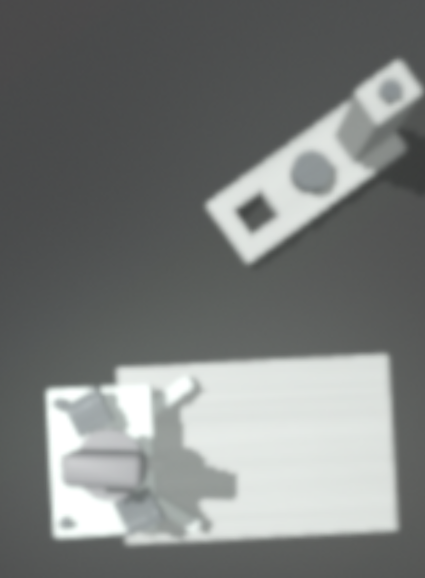

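```bash
python3 go.py 686.3 253.5 150 35.5
python3 - <<'E'
from h import *
P=np.load('P2.npy')
# roof edges z 30..36, fit back edge
z=P[...,2];m=(z>31)&(z<36)&(P[...,0]>430)&(P[...,0]<550)&(P[...,1]>340)&(P[...,1]<460);q=P[m][:,:2]
for a in np.arange(0,7,.5):
    c,s=np.cos(np.radians(a)),np.sin(np.radians(a));u=q@[c,s];v=q@[-s,c]
    # sharpness: back edge v max by bins of u
    b=[np.max(v[(u>=k)&(u<k+6)]) for k in np.arange(np.percentile(u,3),np.percentile(u,97)-6,6)]
    print(a,np.std(b).round(2),np.mean(b).round(1),'u',np.percentile(u,[.5,99.5]).round(1))
E
```

```text
n 7 row [0.0216,0.0078,0.0256,-5.08] | from [528.9 266.2 329.3] yaw -0.1 tilt [-0.001 -0.   ] w 94.0 t 2.9 F [-0.5 -0.3 -0.2] q7 -0.71
0.0 1.29 439.7 u [446.  532.9]
0.5 1.11 435.5 u [449.6 536.3]
1.0 0.95 431.2 u [453.1 539.7]
1.5 0.79 426.9 u [456.5 543.1]
2.0 0.62 422.6 u [460.  546.4]
2.5 0.51 418.2 u [463.4 549.7]
3.0 0.45 413.8 u [466.8 552.9]
3.5 0.42 409.4 u [470.1 556.1]
4.0 0.61 404.7 u [473.3 559.4]
4.5 0.73 400.2 u [476.6 562.7]
5.0 0.87 395.7 u [479.7 566. ]
5.5 1.08 391.2 u [482.9 569.2]
6.0 1.29 386.6 u [486.1 572.4]
6.5 1.47 382.0 u [489.1 575.6]
```

```bash
python3 -m handwheel '[[0.0216,0.0078,0.0256,-5.08],[0.0216,0.0078,0.0256,-5.08],[0.0216,0.0078,0.0256,-5.08],[0.0216,0.0078,0.0256,-5.08],[0.0216,0.0078,0.0256,-5.08],[0.0216,0.0078,0.0256,-5.08],[0.0216,0.0078,0.0256,-5.08],[0,0,0,0],[0,0,0,0]]' ;python3 - <<'E'
from h import *
im,d,P,M=grab('wrist');cv2.imwrite('pics/w3.png',im[:,:,::-1])
for lo,hi in((78,92),(9,16)):
    for b in blobs(P,lo,hi,(600,730,200,350),25): print(b)
E
python3 go.py 686.3 253.5 36 35.5
```

```text
clock: 3.6
tcp_pos: [686.9, 250.7, 148.2]
ee_rot: [[0.817, 0.577, -0.003], [0.577, -0.817, -0.001], [-0.003, -0.001, -1.0]]
ft_force: [-0.6, 0.6, 0.0]
width: 94.2
(938, 686.3, 254.0, 125.4, 29.2, 22.0, 85.6, [325.0, 208.0])
(3288, 661.9, 287.6, 125.6, 120.0, 44.3, 12.5, [324.0, 140.0])
n 4 row [0.0002,-0.0005,0.0286,-0.06] | from [686.8 251.6 150.3] yaw 35.3 tilt [-0.001 -0.   ] w 94.0 t 3.6 F [-0.1 -0.1  1.1] q7 -0.10
```

View pics/w3.png

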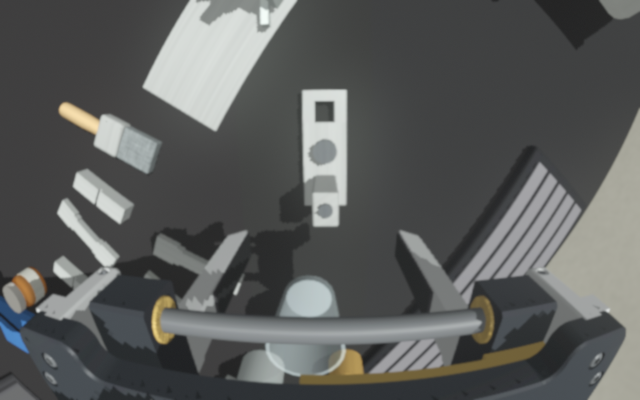

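```bash
python3 -m handwheel '[[0.0002,-0.0006,0.0286,0],[0.0002,-0.0006,0.0286,0],[0.0002,-0.0006,0.0286,0],[0.0002,-0.0006,0.0286,0],[0,0,0,0]]'; python3 go.py 686.3 253.7 36 35.5; python3 -m handwheel '[[0,0,0,0],[0,0,0,0],[0,0,0,0],[0,0,0,0],[0,0,0,0],[0,0,0,0],[0,0,0,0],[0,0,0,0]]' 255 50
```

```text
clock: 4.07
tcp_pos: [683.9, 253.5, 32.8]
ee_rot: [[0.816, 0.579, -0.004], [0.579, -0.816, -0.002], [-0.004, -0.0, -1.0]]
ft_force: [-0.6, -1.2, -0.3]
width: 94.4
n 1 row [0.0020,0.0012,-0.0032,-0.14] | from [683.9 253.5  32.8] yaw 35.4 tilt [-0.004 -0.002] w 94.4 t 4.1 F [-0.6 -1.2 -0.3] q7 -0.16
clock: 4.73
tcp_pos: [686.0, 255.4, 36.2]
ee_rot: [[0.815, 0.58, 0.0], [0.58, -0.815, 0.0], [0.0, -0.0, -1.0]]
ft_force: [-0.4, 0.5, -0.8]
width: 43.8
```

```bash
python3 -m handwheel '[[0,0,0,0],[0,0,0,0],[0,0,0,0],[0,0,0,0],[0,0,0,0],[0,0,0,0]]' ;  python3 go.py 686.3 253.7 36 35.5
```

```text
clock: 5.23
tcp_pos: [685.9, 255.4, 36.0]
ee_rot: [[0.815, 0.58, -0.0], [0.58, -0.815, 0.0], [-0.0, -0.0, -1.0]]
ft_force: [0.3, 0.8, -0.4]
width: 21.8
n 1 row [-0.0006,0.0016,-0.0000,-0.08] | from [685.9 255.4  36. ] yaw 35.4 tilt [-0.  0.] w 21.8 t 5.2 F [ 0.3  0.8 -0.4] q7 -0.15
```

```bash
python3 -m handwheel '[[0,0,-0.003,0],[0,0,-0.003,0],[0,0,0,0]]'; python3 go.py 498.4 249.7 42 3.2 12
```

```text
clock: 5.48
tcp_pos: [686.1, 255.4, 42.6]
ee_rot: [[0.815, 0.58, 0.0], [0.58, -0.815, 0.0], [0.0, 0.0, -1.0]]
ft_force: [-0.7, 0.0, -4.7]
width: 21.6
n 12 row [-0.0150,-0.0051,0.0000,2.69] | from [686.1 255.4  42.6] yaw 35.4 tilt [0. 0.] w 21.6 t 5.5 F [-0.7  0.  -4.7] q7 -0.15
```

```bash
python3 -m handwheel '[[-0.015,-0.0051,0,2.69],[-0.015,-0.0051,0,2.69],[-0.015,-0.0051,0,2.69],[-0.015,-0.0051,0,2.69],[-0.015,-0.0051,0,2.69],[-0.015,-0.0051,0,2.69],[-0.015,-0.0051,0,2.69],[-0.015,-0.0051,0,2.69],[-0.015,-0.0051,0,2.69],[-0.015,-0.0051,0,2.69],[-0.015,-0.0051,0,2.69],[-0.015,-0.0051,0,2.69],[0,0,0,0],[0,0,0,0]]'; python3 go.py 498.4 249.7 36 3.2
cat > look.py <<'E'
from h import *
import sys
im,d,P,M=grab('wrist');cv2.imwrite(f'pics/{sys.argv[1]}.png',im[:,:,::-1]);np.save('PL.npy',P)
s=robot.state();print('bench',np.median(P[...,2][abs(P[...,2])<10]).round(2))
B=(400,600,200,470)
for nm,lo,hi in(('foot',8,18),('roof',28,38),('lugs',45,53),('knobtop',95,104),('knobpr',86,95)):
    for b in blobs(P,lo,hi,B,40): print(nm,b)
cv2.imwrite(f'pics/{sys.argv[1]}o.png',ortho('wrist',im,M,12,420,580,200,470,3)[:,:,::-1])
E
python3 look.py w4
```

```text
clock: 6.65
tcp_pos: [498.1, 249.6, 42.4]
ee_rot: [[0.998, 0.056, 0.0], [0.056, -0.998, -0.0], [0.0, 0.0, -1.0]]
ft_force: [0.7, -0.9, -4.6]
width: 21.7
n 1 row [0.0003,-0.0001,0.0064,0.03] | from [498.1 249.6  42.4] yaw 3.2 tilt [ 0. -0.] w 21.7 t 6.7 F [ 0.7 -0.9 -4.6] q7 -0.84
bench 0.59
foot (624, 451.8, 369.6, 59.7, 30.9, 16.1, 15.4, [268.0, 57.0])
foot (619, 528.6, 372.5, 126.4, 30.7, 12.5, 15.3, [377.0, 57.0])
foot (50, 492.8, 316.5, 167.5, 21.0, 5.6, 14.5, [317.0, 132.0])
roof (581, 474.8, 388.5, 79.4, 24.1, 20.1, 33.5, [299.0, 22.0])
roof (2078, 512.4, 393.4, 3.5, 41.3, 24.9, 33.4, [364.0, 20.0])
roof (96, 448.2, 382.5, 114.9, 11.4, 4.9, 33.3, [255.0, 30.0])
roof (1020, 495.4, 287.5, 94.4, 23.3, 23.1, 29.1, [322.0, 181.0])
roof (167, 497.1, 261.9, 2.4, 21.7, 2.3, 33.4, [323.0, 220.0])
lugs (1230, 461.2, 387.8, 117.3, 22.7, 21.1, 49.5, [271.0, 16.0])
lugs (365, 488.5, 379.5, 86.2, 15.3, 8.2, 50.5, [319.0, 28.0])
lugs (176, 497.0, 262.0, 4.7, 21.3, 2.4, 48.4, [323.0, 229.0])
lugs (71, 513.1, 259.6, 15.4, 9.7, 2.3, 49.6, [348.0, 235.0])
lugs (69, 481.3, 257.7, 176.8, 9.5, 2.2, 49.1, [297.0, 235.0])
knobtop (319, 511.1, 253.3, 57.8, 21.8, 9.8, 99.7, [357.0, 280.0])
knobtop (317, 484.3, 252.1, 130.1, 21.5, 9.5, 99.6, [288.0, 280.0])
knobtop (97, 496.1, 248.3, 79.8, 11.5, 6.2, 95.4, [318.0, 290.0])
knobtop (53, 501.3, 247.5, 94.2, 8.1, 3.4, 95.4, [330.0, 293.0])
knobpr (84, 489.4, 381.3, 0.6, 14.4, 1.6, 88.0, [322.0, 1.0])
knobpr (2567, 497.8, 248.0, 2.5, 46.4, 30.7, 91.8, [323.0, 280.0])
```

View pics/w4.png

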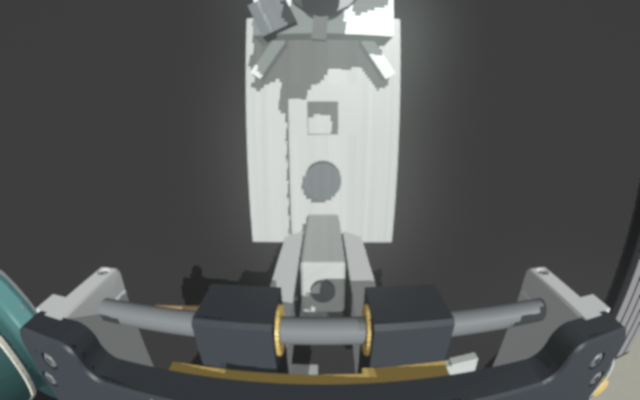

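View pics/w4o.png

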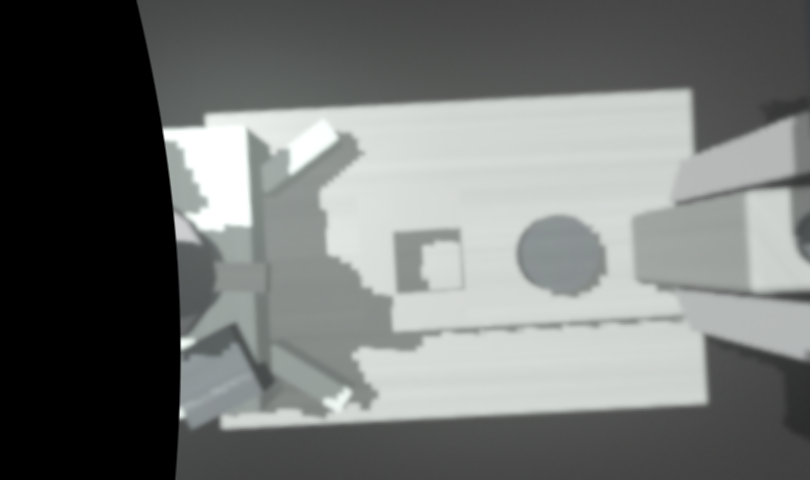

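```bash
python3 -m handwheel '[[0.0003,0,0.003,0],[0,0,0.002,0],[0,0,0.001,0],[0,0,0,0]]'
cat > foot.py <<'E'
from h import *
P=np.load('PL.npy')
z=P[...,2]
m=(z>9)&(z<16)&(P[...,0]>455)&(P[...,0]<530)&(P[...,1]>262)&(P[...,1]<365)
q=P[m];print('foot z',np.median(q[:,2]))
m8=m.astype(np.uint8);n,l,st,_=cv2.connectedComponentsWithStats(m8,connectivity=4);i=1+np.argmax(st[1:,4]);q=P[l==i][:,:2]
a=93.2;c,s=np.cos(np.radians(a)),np.sin(np.radians(a));q=q-[489.8,402.9];u=q@[c,s];v=q@[-s,c]  # u along block x, v block y
xs=[];L=[];R=[]
for k in np.arange(u.min(),u.max()-4,4):
    w=v[(u>=k)&(u<k+4)]; 
    if len(w)>10: print('u %.0f v %.1f %.1f mid %.1f'%(k+2,w.min(),w.max(),(w.min()+w.max())/2))
print('front u',np.percentile(u,99.7))
E
python3 look.py w5|head -3; python3 foot.py; python3 go.py 498.4 249.7 36 3.2
```

```text
clock: 7.03
tcp_pos: [499.1, 249.1, 35.9]
ee_rot: [[0.999, 0.054, -0.0], [0.054, -0.999, -0.0], [-0.0, 0.0, -1.0]]
ft_force: [-0.3, -1.5, -2.6]
width: 21.9
bench 0.6
foot (678, 451.6, 369.6, 59.3, 30.7, 16.4, 15.2, [264.0, 54.0])
foot (683, 528.7, 374.7, 131.6, 33.3, 17.8, 15.3, [377.0, 54.0])
foot z 12.536649461598723
u -140 v -22.3 21.5 mid -0.4
u -136 v -22.3 21.4 mid -0.5
u -132 v -22.1 21.3 mid -0.4
u -128 v -22.1 21.9 mid -0.1
u -124 v -21.9 21.8 mid -0.1
u -120 v -21.8 21.6 mid -0.1
u -116 v -22.4 21.6 mid -0.4
u -112 v -22.3 21.5 mid -0.4
u -108 v -22.3 21.4 mid -0.5
u -104 v -22.1 21.9 mid -0.1
u -100 v -22.1 21.8 mid -0.1
u -96 v -22.1 21.7 mid -0.2
u -92 v -21.9 21.6 mid -0.1
u -88 v -22.4 21.5 mid -0.5
u -84 v -22.5 21.5 mid -0.5
u -80 v -22.4 22.0 mid -0.2
u -76 v -22.4 22.1 mid -0.2
u -72 v -21.7 21.3 mid -0.2
u -68 v -21.6 21.4 mid -0.1
u -64 v -21.6 21.2 mid -0.2
u -60 v -22.3 21.3 mid -0.5
front u -54.58576073865055
n 1 row [-0.0006,-0.0006,-0.0001,-0.07] | from [499.  249.2  35.9] yaw 3.1 tilt [-0.  0.] w 22.2 t 7.1 F [ 0.4 -0.7 -3.3] q7 -0.84
```

```bash
python3 -m handwheel '[[-0.0003,0,0.0005,0],[0,0,0,0],[0,-0.006,0,0],[0,-0.006,0,0],[0,-0.006,0,0],[0,-0.006,0,0],[0,-0.006,0,0],[0,-0.006,0,0],[0,0,0,0],[0,0,0,0]]'; python3 -c "
from h import *
q=(np.array(robot.state()['tcp_pos'])[:2]-[489.8,402.9]);a=np.radians(93.2);print(q@[np.cos(a),np.sin(a)],q@[-np.sin(a),np.cos(a)])"
```

```text
clock: 7.92
tcp_pos: [496.6, 286.4, 35.9]
ee_rot: [[0.998, 0.056, 0.001], [0.056, -0.998, 0.002], [0.001, -0.002, -1.0]]
ft_force: [0.6, 3.3, 5.9]
width: 21.6
-116.6754063694302 -0.2898376698791649
```

```bash
python3 -m handwheel '[[0,0,-0.0004,0],[0,-0.005,0,0],[0,-0.005,0,0],[0,-0.005,0,0],[0,-0.005,0,0],[0,-0.005,0,0],[0,-0.005,0,0],[0,0,0,0],[0,0,0,0]]'
cat > uv.py <<'E'
from h import *
s=robot.state()
q=(np.array(s['tcp_pos'])[:2]-[489.8,402.9]);a=np.radians(93.2);print('uv',q@[np.cos(a),np.sin(a)],q@[-np.sin(a),np.cos(a)],'F',np.round(s['ft_force'],1),s['clock'])
E
python3 uv.py
```

```text
clock: 8.67
tcp_pos: [494.4, 316.2, 35.9]
ee_rot: [[0.998, 0.056, -0.0], [0.056, -0.998, 0.001], [-0.0, -0.001, -1.0]]
ft_force: [-0.0, 1.1, -1.8]
width: 21.6
uv -86.84048415321577 0.24800139469557791 F [-0.   1.1 -1.8] 8.6667
```

```bash
python3 -m handwheel '[[0,-0.001,0,0],[0,-0.001,0,0],[0,-0.001,0,0],[0,-0.001,0,0],[0,-0.001,0,0],[0,-0.001,0,0],[0,-0.001,0,0],[0,-0.001,0,0],[0,0,0,0]]';python3 uv.py;  python3 -m handwheel '[[0,-0.0005,0,0],[0,-0.0005,0,0],[0,-0.0005,0,0],[0,0,0,0]]';python3 uv.py;  python3 -m handwheel '[[0,-0.0005,0,0],[0,-0.0005,0,0],[0,0,0,0]]';python3 uv.py
```

```text
clock: 9.42
tcp_pos: [494.3, 323.5, 35.9]
ee_rot: [[0.998, 0.055, -0.0], [0.055, -0.998, 0.0], [-0.0, -0.0, -1.0]]
ft_force: [0.5, -0.1, -0.3]
width: 21.8
uv -79.51854013345863 -0.012057764946433736 F [ 0.5 -0.1 -0.3] 9.4167
clock: 9.75
tcp_pos: [494.2, 324.5, 35.9]
ee_rot: [[0.999, 0.055, -0.0], [0.055, -0.999, -0.0], [-0.0, 0.0, -1.0]]
ft_force: [0.1, -4.1, 1.2]
width: 21.4
uv -78.48659498101073 -0.030911009030137215 F [ 0.1 -4.1  1.2] 9.75
clock: 10.0
tcp_pos: [494.3, 324.6, 36.0]
ee_rot: [[0.999, 0.054, -0.0], [0.054, -0.999, -0.002], [-0.0, 0.002, -1.0]]
ft_force: [-1.7, -9.5, 7.6]
width: 21.8
uv -78.38489060231979 -0.07995854427800353 F [-1.7 -9.5  7.6] 10.0
```

```bash
python3 -m handwheel '[[0,0,0,0],[0,0,0,0],[0,0,0,0],[0,0,0,0],[0,0,-0.003,0],[0,0,-0.02,0],[0,0,-0.035,0],[0,0,-0.035,0],[0,0,-0.035,0],[0,0,0,0]]' 100; python3 look.py w6; python3 go.py 489.8 402.9 120 0.5
```

```text
clock: 10.83
tcp_pos: [496.1, 327.8, 170.6]
ee_rot: [[0.998, 0.055, 0.007], [0.055, -0.998, 0.004], [0.007, -0.004, -1.0]]
ft_force: [0.1, 0.6, -0.3]
width: 57.2
bench 0.55
foot (1445, 492.9, 340.9, 93.6, 74.7, 43.7, 12.5, [320.0, 171.0])
foot (176, 528.3, 370.0, 127.8, 28.6, 8.8, 15.5, [353.0, 151.0])
foot (130, 453.1, 364.8, 58.3, 24.5, 8.6, 15.4, [284.0, 153.0])
roof (1756, 488.6, 418.7, 3.8, 86.6, 43.4, 33.6, [310.0, 96.0])
roof (557, 516.4, 395.7, 3.5, 33.6, 27.1, 33.5, [349.0, 130.0])
lugs (56, 490.0, 429.4, 3.9, 8.6, 5.0, 50.5, [322.0, 92.0])
lugs (484, 517.4, 416.7, 118.3, 22.3, 22.0, 49.6, [349.0, 107.0])
lugs (487, 461.2, 387.9, 117.2, 22.3, 22.1, 49.5, [290.0, 133.0])
lugs (54, 493.1, 337.3, 3.0, 19.2, 1.5, 48.3, [319.0, 185.0])
knobtop (1098, 489.2, 402.3, 87.3, 42.5, 18.4, 100.1, [319.0, 120.0])
knobpr (159, 494.0, 322.8, 129.1, 14.7, 12.0, 88.6, [320.0, 211.0])
n 3 row [-0.0009,-0.0254,0.0159,0.88] | from [495.5 326.9 167.6] yaw 3.1 tilt [0.005 0.003] w 57.0 t 10.9 F [ 0.1  0.5 -0.1] q7 -0.86
```

View pics/w6.png

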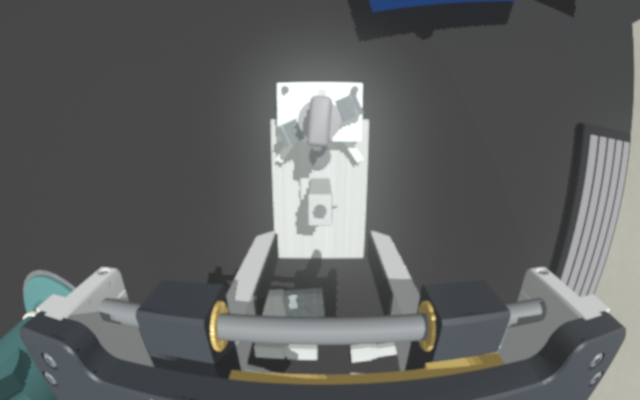

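```bash
python3 -m handwheel '[[-0.001,-0.0254,0.0105,1.9],[-0.001,-0.0254,0.0105,1.9],[-0.001,-0.0254,0.0105,1.9],[0,0,0.0,0],[0,0,0,0],[0,0,0,0]]'; python3 go.py 489.4 402.6 71 -2.7
```

```text
clock: 11.38
tcp_pos: [489.4, 401.3, 132.0]
ee_rot: [[0.999, -0.044, -0.001], [-0.044, -0.999, -0.001], [-0.001, 0.001, -1.0]]
ft_force: [0.2, -1.0, -0.5]
width: 57.5
n 2 row [-0.0000,-0.0006,0.0305,0.09] | from [489.4 401.3 132. ] yaw -2.5 tilt [-0.001 -0.001] w 57.5 t 11.4 F [ 0.2 -1.  -0.5] q7 -1.08
```

```bash
python3 -m handwheel '[[0,-0.0006,0.02,0],[0,-0.0006,0.02,0],[0,0,0.015,0],[0,0,0.006,0],[0,0,0,0],[0,0,0,0]]'; python3 -m handwheel '[[0,0,0,0],[0,0,0,0],[0,0,0,0],[0,0,0,0],[0,0,0,0],[0,0,0,0],[0,0,0,0],[0,0,0,0]]' 255 50;python3 go.py 489.4 402.6 71 -2.7
```

```text
clock: 11.88
tcp_pos: [489.9, 402.9, 72.0]
ee_rot: [[0.999, -0.045, 0.0], [-0.045, -0.999, 0.0], [0.0, -0.0, -1.0]]
ft_force: [-0.0, 0.1, 1.0]
width: 57.4
clock: 12.55
tcp_pos: [489.6, 403.0, 71.6]
ee_rot: [[0.999, -0.044, 0.0], [-0.044, -0.999, 0.0], [0.0, -0.0, -1.0]]
ft_force: [-0.2, 0.6, 1.9]
width: 17.8
n 1 row [-0.0002,0.0004,0.0006,0.15] | from [489.6 403.   71.6] yaw -2.6 tilt [0. 0.] w 17.8 t 12.6 F [-0.2  0.6  1.9] q7 -1.12
```

Gripped at 17.8 mm (the bar is 18). Next, press down.

```bash
python3 -m handwheel '[[0,0,0.002,0],[0,0,0.002,0],[0,0,0.002,0],[0,0,0.002,0],[0,0,0.002,0],[0,0,0.0012,0],[0,0,0,0],[0,0,0,0]]' - 60;python3 go.py 489.4 402.6 71 -69
```

```text
clock: 13.22
tcp_pos: [489.7, 403.1, 60.3]
ee_rot: [[0.999, -0.045, 0.0], [-0.045, -0.999, 0.0], [0.0, -0.0, -1.0]]
ft_force: [-1.7, -1.5, 7.9]
width: 17.7
n 10 row [0.0000,0.0001,-0.0011,6.64] | from [489.7 403.1  60.3] yaw -2.6 tilt [0. 0.] w 17.7 t 13.2 F [-1.7 -1.5  7.9] q7 -1.12
```

```bash
python3 -m handwheel '[[0,0,0.0006,0],[0,0,0,4],[0,0,0,4],[0,0,0,4],[0,0,0,4],[0,0,0,4],[0,0,0,4],[0,0,0,4],[0,0,0,4],[0,0,0,0]]';python3 uv.py; python3 -c "
from h import *
s=robot.state();print(np.round(s['joint_positions'],2),np.round(s['wrist_torque'],2))"
```

```text
clock: 14.05
tcp_pos: [489.8, 403.0, 59.9]
ee_rot: [[0.821, -0.571, 0.001], [-0.571, -0.821, 0.0], [0.0, -0.0, -1.0]]
ft_force: [-1.4, -2.2, 8.0]
width: 17.3
uv 0.11520854225425022 0.01205385040443726 F [-1.4 -2.2  8. ] 14.05
[-0.4   0.64 -0.46  1.69  0.35  0.9  -1.61] [-0.47  0.3  -0.01]
```

```bash
python3 -m handwheel '[[0,0,0,4],[0,0,0,4],[0,0,0,4],[0,0,0,4],[0,0,0,4],[0,0,0,4],[0,0,0,4],[0,0,0,4],[0,0,0,2],[0,0,0,0]]';python3 uv.py; python3 -c "
from h import *
s=robot.state();print(np.round(s['joint_positions'],2),np.round(s['wrist_torque'],2),s['tcp_pos'],np.degrees(np.arctan2(s['ee_rot'][1][0],s['ee_rot'][0][0])))"
```

```text
clock: 14.88
tcp_pos: [489.8, 402.9, 59.9]
ee_rot: [[0.363, -0.932, 0.001], [-0.932, -0.363, -0.0], [0.0, -0.0, -1.0]]
ft_force: [-1.0, -1.1, 7.0]
width: 17.3
uv 0.02898649746393945 -0.01822692935161195 F [-1.  -1.1  7. ] 14.8833
[-0.5   0.62 -0.32  1.69  0.24  0.87 -2.12] [-0.55  0.21 -0.05] [489.81658044 402.92995876  59.86406097] -68.7103304810975
```

```bash
python3 -m handwheel '[[0,0,-0.001,0],[0,0,-0.001,0],[0,0,-0.001,0],[0,0,0,0]]'; python3 -m handwheel '[[0,0,0,0],[0,0,0,0],[0,0,0,0],[0,0,0,0],[0,0,-0.003,0],[0,0,-0.02,0],[0,0,-0.035,0],[0,0,-0.035,0],[0,0,-0.035,0],[0,0,0,0]]' 100
python3 - <<'E'
from h import *
for n in('wrist','side','scene'):
    im,d,P,M=grab(n);print(n)
    for lo,hi in((80,96),(96,106)):
        for b in blobs(P,lo,hi,(440,540,360,450),15): print(lo,b)
    if n=='wrist': cv2.imwrite('pics/w7.png',im[:,:,::-1])
    if n=='side': cv2.imwrite('pics/s7.png',cv2.resize(im[230:350,240:380],None,fx=5,fy=5)[:,:,::-1])
E
```

```text
clock: 15.22
tcp_pos: [489.8, 402.9, 62.6]
ee_rot: [[0.365, -0.931, 0.0], [-0.931, -0.365, 0.0], [0.0, -0.0, -1.0]]
ft_force: [-0.4, -1.5, 4.2]
width: 17.5
clock: 16.05
tcp_pos: [491.5, 405.0, 197.9]
ee_rot: [[0.366, -0.931, 0.007], [-0.931, -0.366, 0.006], [-0.003, -0.009, -1.0]]
ft_force: [-0.1, -0.2, 0.3]
width: 57.4
wrist
80 (753, 490.4, 402.6, 21.6, 41.2, 16.9, 91.0, [324.0, 199.0])
side
80 (144, 488.4, 403.4, 21.0, 41.3, 19.7, 90.6, [336.0, 301.0])
scene
80 (100, 491.1, 401.9, 19.9, 40.9, 21.2, 88.1, [442.0, 142.0])
```

View pics/w7.png

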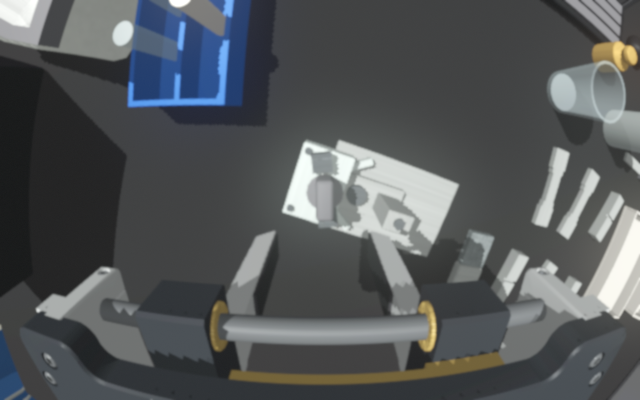

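View pics/s7.png

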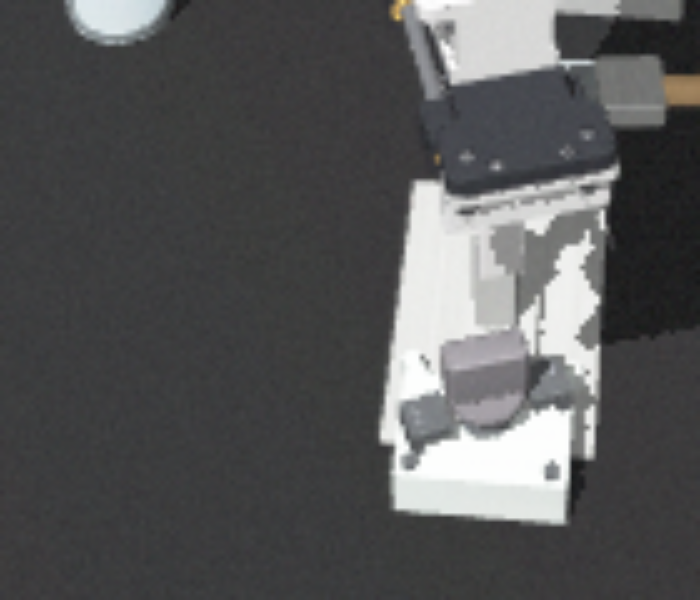

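```bash
python3 go.py 430 -100 330 -90 14
```

```text
n 14 row [0.0345,0.0114,-0.0100,1.53] | from [489.6 402.8 190.7] yaw -68.6 tilt [0. 0.] w 57.3 t 16.2 F [-0.2  0.  -0.7] q7 -2.07
```

```bash
python3 -m handwheel '[[0.0345,0.0114,-0.01,1.53],[0.0345,0.0114,-0.01,1.53],[0.0345,0.0114,-0.01,1.53],[0.0345,0.0114,-0.01,1.53],[0.0345,0.0114,-0.01,1.53],[0.0345,0.0114,-0.01,1.53],[0.0345,0.0114,-0.01,1.53],[0.0345,0.0114,-0.01,1.53],[0.0345,0.0114,-0.01,1.53],[0.0345,0.0114,-0.01,1.53],[0.0345,0.0114,-0.01,1.53],[0.0345,0.0114,-0.01,1.53],[0.0345,0.0114,-0.01,1.53],[0.0345,0.0114,-0.01,1.53],[0,0,0,0],[0,0,0,0]]'
cat > spec.py <<'E'
from h import *
import sys
im,d,P,M=grab('wrist');cv2.imwrite(f'pics/{sys.argv[1]}.png',im[:,:,::-1]);np.save('PS.npy',P)
print('bench',np.median(P[...,2][abs(P[...,2])<10]).round(2))
for b in blobs(P,4.5,200,(330,850,-140,230),60): print(b)
print('rims')
for lo,hi in((32,38),(56,63)):
    for b in blobs(P,lo,hi,(380,760,-520,-100),60): print(lo,b)
E
python3 spec.py w8; python3 go.py 430 -100 330 -90
```

```text
clock: 17.53
tcp_pos: [429.2, -100.8, 330.1]
ee_rot: [[-0.003, -1.0, -0.001], [-1.0, 0.003, 0.0], [-0.0, 0.001, -1.0]]
ft_force: [-0.3, 0.2, -0.8]
width: 57.1
bench 0.63
(818, 626.8, -85.0, 168.4, 90.9, 23.2, 22.3, [312.0, 41.0])
(1066, 616.5, 1.0, 174.7, 120.5, 29.4, 10.4, [259.0, 50.0])
(982, 612.9, 80.5, 9.8, 121.6, 29.7, 10.3, [213.0, 57.0])
(1045, 447.2, 3.2, 170.4, 120.8, 29.6, 10.4, [260.0, 151.0])
(802, 452.7, -87.8, 179.8, 90.2, 22.0, 22.4, [314.0, 148.0])
(1599, 422.9, 156.7, 7.9, 169.7, 42.6, 18.4, [174.0, 161.0])
(844, 456.8, 82.4, 1.9, 91.3, 24.0, 22.0, [213.0, 148.0])
rims
32 (1207, 565.4, -232.5, 4.7, 221.4, 151.6, 35.1, [404.0, 80.0])
32 (101, 579.5, -480.3, 178.3, 94.3, 3.7, 35.0, [535.0, 88.0])
56 (1011, 557.4, -409.3, 88.3, 152.0, 150.9, 60.0, [506.0, 93.0])
n 1 row [0.0006,-0.0005,-0.0002,-0.03] | from [429.5 -99.4 329.8] yaw -90.0 tilt [-0.001  0.   ] w 57.4 t 17.6 F [ 0.2 -0.1  0.3] q7 -1.41
```

View pics/w8.png

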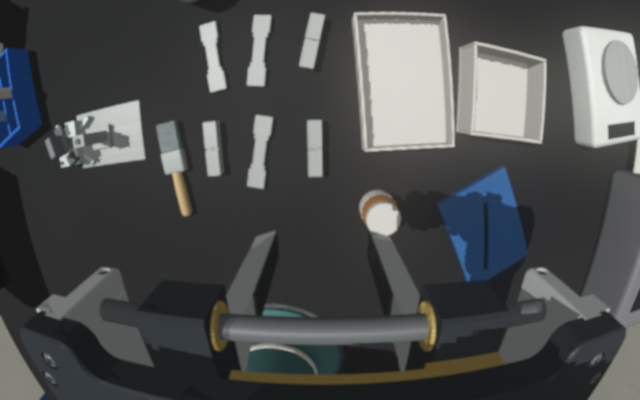

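```bash
python3 go.py 452.7 -87.6 30 -90 9
```

```text
n 9 row [-0.0013,-0.0026,0.0333,-0.00] | from [429.5 -99.4 329.8] yaw -90.0 tilt [-0.001  0.   ] w 57.4 t 17.6 F [ 0.2 -0.1  0.3] q7 -1.41
```

```bash
python3 -m handwheel '[[-0.0013,-0.0026,0.0333,0],[-0.0013,-0.0026,0.0333,0],[-0.0013,-0.0026,0.0333,0],[-0.0013,-0.0026,0.0333,0],[-0.0013,-0.0026,0.0333,0],[-0.0013,-0.0026,0.0333,0],[-0.0013,-0.0026,0.0333,0],[-0.0013,-0.0026,0.0333,0],[-0.0013,-0.0026,0.0333,0],[0,0,0,0],[0,0,0,0],[0,0,0,0]]' 110 45; python3 go.py 452.7 -87.6 4 -90 3
```

```text
clock: 18.58
tcp_pos: [453.6, -87.1, 32.0]
ee_rot: [[0.001, -1.0, 0.0], [-1.0, -0.001, 0.0], [-0.0, -0.0, -1.0]]
ft_force: [-0.0, -0.2, 0.4]
width: 53.7
n 3 row [0.0002,0.0003,0.0093,0.03] | from [453.6 -87.1  32. ] yaw -89.9 tilt [0. 0.] w 53.7 t 18.6 F [-0.  -0.2  0.4] q7 -1.46
```

```bash
python3 -m handwheel '[[0,0,0.014,0],[0,0,0.01,0],[0,0,0.004,0],[0,0,0,0]]'; python3 -m handwheel '[[0,0,0,0],[0,0,0,0],[0,0,0,0],[0,0,0,0],[0,0,0,0],[0,0,0,0],[0,0,0,0],[0,0,0,0]]' 255 45; python3 -m handwheel '[[0,0,-0.015,0],[0,0,-0.035,0],[0,0,-0.035,0],[0,0,-0.02,0],[0,0,0,0]]'; python3 go.py 559.1 -367 105 -91.7
```

```text
clock: 18.92
tcp_pos: [453.2, -87.5, 3.1]
ee_rot: [[0.0, -1.0, -0.0], [-1.0, -0.0, 0.0], [-0.0, 0.0, -1.0]]
ft_force: [-0.2, 0.7, 0.0]
width: 53.6
clock: 19.58
tcp_pos: [453.4, -87.6, 3.2]
ee_rot: [[0.0, -1.0, 0.0], [-1.0, -0.0, -0.0], [0.0, -0.0, -1.0]]
ft_force: [-1.4, -0.2, 6.5]
width: 21.7
clock: 20.0
tcp_pos: [455.2, -87.8, 111.6]
ee_rot: [[0.0, -1.0, 0.006], [-1.0, -0.0, -0.001], [0.001, -0.006, -1.0]]
ft_force: [0.9, -0.2, -2.0]
width: 21.6
n 8 row [0.0347,-0.0134,0.0008,0.21] | from [455.2 -87.8 111.6] yaw -90.0 tilt [ 0.006 -0.001] w 21.6 t 20.0 F [ 0.9 -0.2 -2. ] q7 -1.46
```

```bash
python3 -m handwheel '[[0.0347,-0.0134,0,0.2],[0.0347,-0.0134,0,0.2],[0.0347,-0.0134,0,0.2],[0.0347,-0.0134,0,0.2],[0.0347,-0.0134,0,0.2],[0.0347,-0.0134,0,0.2],[0.0347,-0.0134,0,0.2],[0.0347,-0.0134,0,0.2],[0,0,0,0],[0,0,0,0]]'; python3 go.py 559.1 -367 9 -91.7 5;python3 spec.py w9|tail -3
```

```text
clock: 20.83
tcp_pos: [556.1, -368.0, 105.7]
ee_rot: [[-0.03, -1.0, -0.002], [-1.0, 0.03, 0.001], [-0.0, 0.002, -1.0]]
ft_force: [-0.5, 0.5, -3.1]
width: 21.7
n 5 row [-0.0002,-0.0006,0.0193,-0.00] | from [ 556.1 -368.   105.7] yaw -91.7 tilt [-0.002  0.001] w 21.7 t 20.8 F [-0.5  0.5 -3.1] q7 -1.03
32 (492, 549.2, -478.0, 161.8, 144.5, 41.6, 35.0, [439.0, 219.0])
32 (77, 487.0, -424.5, 87.8, 21.7, 2.1, 34.0, [384.0, 277.0])
56 (3249, 557.8, -409.3, 88.3, 150.4, 150.0, 60.1, [380.0, 168.0])
```

View pics/w9.png

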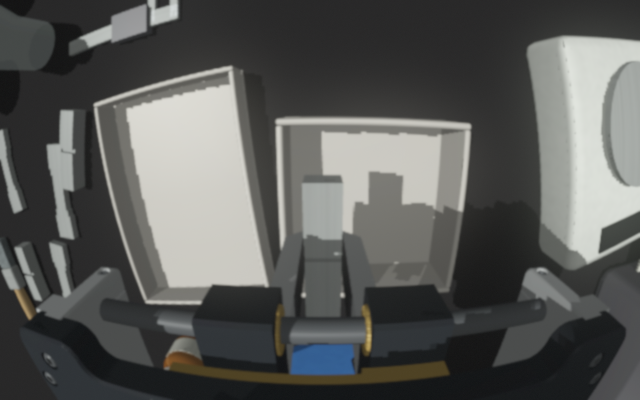

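```bash
python3 -m handwheel '[[0,-0.001,0.03,0],[0,-0.001,0.03,0],[0,0,0.025,0],[0,0,0.008,0],[0,0,0.003,0],[0,0,0,0]]';python3 go.py 559.1 -368 9 -91.7 1; python3 -m handwheel '[[0,0,0,0],[0,0,0,0],[0,0,0,0]]' 181; python3 -m handwheel '[[0,0,-0.02,0],[0,0,-0.035,0],[0,0,-0.035,0],[0,0,-0.01,0],[0,0,0,0]]' ; python3 go.py 456.8 82.4 105 -88
```

```text
clock: 21.38
tcp_pos: [559.2, -365.8, 12.1]
ee_rot: [[-0.027, -1.0, -0.0], [-1.0, 0.027, 0.0], [-0.0, 0.0, -1.0]]
ft_force: [0.6, -0.5, -2.1]
width: 21.7
n 1 row [0.0022,0.0001,0.0031,0.16] | from [ 559.2 -365.8   12.1] yaw -91.5 tilt [-0.  0.] w 21.7 t 21.4 F [ 0.6 -0.5 -2.1] q7 -1.03
clock: 21.63
tcp_pos: [559.9, -366.9, 13.5]
ee_rot: [[-0.027, -1.0, 0.002], [-1.0, 0.027, -0.001], [0.001, -0.002, -1.0]]
ft_force: [0.1, -0.2, 0.1]
width: 27.2
clock: 22.05
tcp_pos: [561.0, -367.6, 116.5]
ee_rot: [[-0.028, -1.0, 0.006], [-1.0, 0.028, -0.003], [0.003, -0.006, -1.0]]
ft_force: [-0.2, -0.8, -0.4]
width: 27.5
n 13 row [-0.0346,0.0080,0.0009,-0.28] | from [ 561.  -367.6  116.5] yaw -91.6 tilt [ 0.006 -0.003] w 27.5 t 22.1 F [-0.2 -0.8 -0.4] q7 -1.03
```

```bash
python3 -m handwheel '[[-0.0346,0.008,0,-0.28],[-0.0346,0.008,0,-0.28],[-0.0346,0.008,0,-0.28],[-0.0346,0.008,0,-0.28],[-0.0346,0.008,0,-0.28],[-0.0346,0.008,0,-0.28],[-0.0346,0.008,0,-0.28],[-0.0346,0.008,0,-0.28],[-0.0346,0.008,0,-0.28],[-0.0346,0.008,0,-0.28],[-0.0346,0.008,0,-0.28],[-0.0346,0.008,0,-0.28],[-0.0346,0.008,0,-0.28],[0,0,0,0],[0,0,0,0]]' 110; python3 spec.py w10; python3 go.py 456.8 82.4 4 -88 5
```

```text
clock: 23.3
tcp_pos: [453.9, 84.7, 111.9]
ee_rot: [[0.039, -0.999, 0.0], [-0.999, -0.039, 0.0], [-0.0, -0.0, -1.0]]
ft_force: [-0.5, -0.9, 0.1]
width: 53.4
bench 0.62
(2379, 599.1, 78.1, 9.2, 91.2, 28.9, 10.5, [336.0, 50.0])
(2228, 626.5, -84.5, 168.1, 91.1, 23.8, 22.1, [500.0, 42.0])
(2879, 576.7, -43.8, 174.5, 120.7, 29.6, 10.5, [460.0, 83.0])
(6977, 448.3, 145.9, 8.2, 122.8, 72.7, 20.3, [247.0, 225.0])
(5154, 451.5, 23.9, 170.6, 118.3, 71.6, 120.2, [397.0, 239.0])
(2361, 457.4, 82.6, 2.3, 89.6, 22.4, 22.4, [325.0, 196.0])
rims
32 (1874, 566.2, -232.5, 4.9, 220.4, 153.9, 34.9, [589.0, 119.0])
32 (90, 507.7, -332.7, 177.2, 45.5, 6.2, 34.3, [637.0, 180.0])
n 5 row [0.0002,-0.0005,0.0216,0.02] | from [454.2  83.2 111.8] yaw -87.9 tilt [-0. -0.] w 53.3 t 23.4 F [-0.4 -0.8 -0.3] q7 -1.82
```

View pics/w10.png

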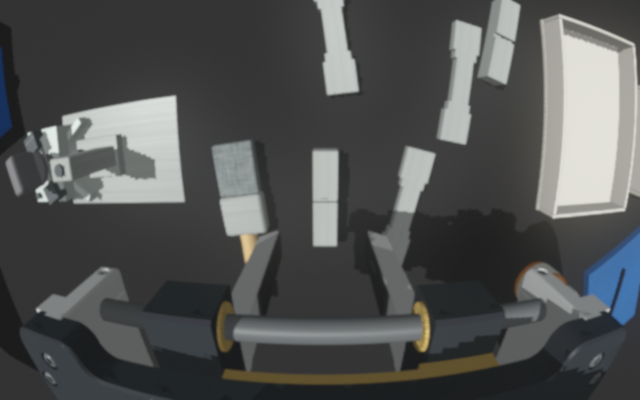

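```bash
python3 -m handwheel '[[0,-0.001,0.03,0],[0,-0.001,0.03,0],[0,-0.001,0.025,0],[0,0,0.016,0],[0,0,0.006,0],[0,0,0.001,0],[0,0,0,0]]';python3 go.py 456.8 82.6 4 -88 1
```

```text
clock: 23.93
tcp_pos: [457.7, 82.6, 4.3]
ee_rot: [[0.035, -0.999, 0.0], [-0.999, -0.035, -0.0], [0.0, -0.0, -1.0]]
ft_force: [0.4, -0.0, -0.4]
width: 53.5
n 1 row [-0.0001,0.0009,0.0003,-0.00] | from [457.7  82.6   4.3] yaw -88.0 tilt [ 0. -0.] w 53.5 t 23.9 F [ 0.4 -0.  -0.4] q7 -1.85
```

```bash
python3 -m handwheel '[[0,0,0,0],[0,0,0,0],[0,0,0,0],[0,0,0,0],[0,0,0,0],[0,0,0,0],[0,0,0,0],[0,0,0,0]]' 255 45; python3 -m handwheel '[[0,0,-0.015,0],[0,0,-0.035,0],[0,0,-0.035,0],[0,0,-0.02,0],[0,0,0,0],[0,0,0,0]]'; python3 go.py 556.6 -450 108 -91.7
```

```text
clock: 24.6
tcp_pos: [457.5, 83.2, 4.3]
ee_rot: [[0.036, -0.999, 0.0], [-0.999, -0.036, 0.0], [-0.0, -0.0, -1.0]]
ft_force: [-0.6, 0.4, 6.5]
width: 21.6
clock: 25.1
tcp_pos: [457.8, 83.3, 109.6]
ee_rot: [[0.036, -0.999, 0.002], [-0.999, -0.036, 0.0], [-0.0, -0.002, -1.0]]
ft_force: [0.3, -0.7, -2.0]
width: 21.7
n 15 row [0.0356,-0.0064,0.0001,0.25] | from [457.8  83.3 109.6] yaw -87.9 tilt [0.002 0.   ] w 21.7 t 25.1 F [ 0.3 -0.7 -2. ] q7 -1.82
```

```bash
python3 -m handwheel '[[0.0356,-0.0064,0,0.25],[0.0356,-0.0064,0,0.25],[0.0356,-0.0064,0,0.25],[0.0356,-0.0064,0,0.25],[0.0356,-0.0064,0,0.25],[0.0356,-0.0064,0,0.25],[0.0356,-0.0064,0,0.25],[0.0356,-0.0064,0,0.25],[0.0356,-0.0064,0,0.25],[0.0356,-0.0064,0,0.25],[0.0356,-0.0064,0,0.25],[0.0356,-0.0064,0,0.25],[0.0356,-0.0064,0,0.25],[0.0356,-0.0064,0,0.25],[0.0356,-0.0064,0,0.25],[0,0,0,0],[0,0,0,0]]'
cat > crate.py <<'E'
from h import *
import sys
im,d,P,M=grab('wrist');cv2.imwrite(f'pics/{sys.argv[1]}.png',im[:,:,::-1])
for b in blobs(P,22,32,(490,625,-477,-341),60): print('bar',b)
for b in blobs(P,10,19,(465,670,-305,-160),60): print('flat',b)
E
python3 crate.py w11;python3 go.py 556.6 -450 10 -91.7
```

```text
clock: 26.52
tcp_pos: [554.6, -451.7, 105.8]
ee_rot: [[-0.032, -0.999, -0.003], [-0.999, 0.032, 0.001], [-0.001, 0.003, -1.0]]
ft_force: [0.5, 1.0, -2.4]
width: 21.4
bar (2343, 559.6, -367.2, 178.8, 90.9, 23.8, 27.4, [229.0, 201.0])
flat (312, 634.9, -302.3, 4.8, 69.3, 2.5, 14.5, [162.0, 124.0])
flat (418, 528.7, -164.1, 5.0, 107.7, 4.2, 14.5, [84.0, 230.0])
n 3 row [0.0000,-0.0004,0.0321,-0.01] | from [ 555.3 -449.9  106.3] yaw -91.7 tilt [-0.003  0.002] w 21.6 t 26.6 F [ 0.3  1.4 -2.7] q7 -0.92
```

View pics/w11.png

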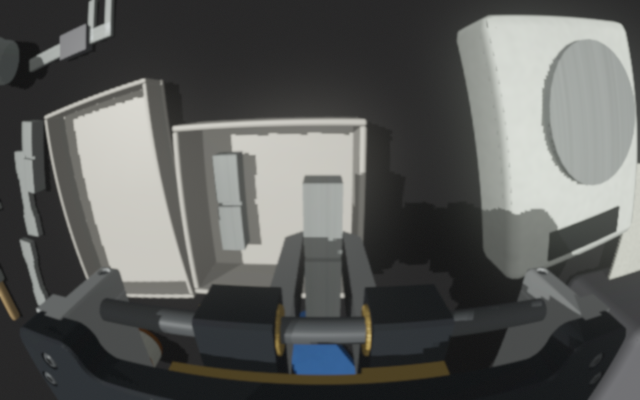

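```bash
python3 -m handwheel '[[0,-0.0005,0.03,0],[0,-0.0005,0.03,0],[0,0,0.024,0],[0,0,0.008,0],[0,0,0.003,0],[0,0,0,0],[0,0,0,0]]'; python3 -m handwheel '[[0,0,0,0],[0,0,0,0],[0,0,0,0]]' 181; python3 -m handwheel '[[0,0,-0.02,0],[0,0,-0.035,0],[0,0,-0.035,0],[0,0,-0.01,0],[0,0,0,0]]'  ; python3 go.py 626.5 -84.5 108 -101.9; python3 go.py 576.7 -43.8 108 -95.5
```

```text
clock: 27.15
tcp_pos: [558.0, -450.3, 15.3]
ee_rot: [[-0.029, -1.0, 0.001], [-1.0, 0.029, -0.001], [0.001, -0.001, -1.0]]
ft_force: [0.1, 0.3, -2.0]
width: 21.6
clock: 27.4
tcp_pos: [557.8, -450.6, 15.1]
ee_rot: [[-0.029, -1.0, 0.001], [-1.0, 0.029, -0.001], [0.001, -0.001, -1.0]]
ft_force: [-1.1, 0.5, -0.2]
width: 26.8
clock: 27.82
tcp_pos: [558.8, -451.5, 118.4]
ee_rot: [[-0.03, -1.0, 0.005], [-1.0, 0.03, -0.004], [0.004, -0.005, -1.0]]
ft_force: [0.4, -1.5, -0.5]
width: 26.9
n 10 row [-0.0373,-0.0027,0.0010,1.02] | from [ 558.8 -451.5  118.4] yaw -91.7 tilt [ 0.005 -0.004] w 26.9 t 27.8 F [ 0.4 -1.5 -0.5] q7 -0.92
n 11 row [-0.0371,0.0006,0.0009,0.35] | from [ 558.8 -451.5  118.4] yaw -91.7 tilt [ 0.005 -0.004] w 26.9 t 27.8 F [ 0.4 -1.5 -0.5] q7 -0.92
```

```bash
python3 -m handwheel '[[-0.0373,0.002,0,0.35],[-0.0373,0.002,0,0.35],[-0.0373,0.002,0,0.35],[-0.0373,0.002,0,0.35],[-0.0373,0.002,0,0.35],[-0.0373,0.002,0,0.35],[-0.0373,0.002,0,0.35],[-0.0373,0.002,0,0.35],[-0.0373,0.002,0,0.35],[-0.0373,0.002,0,0.35],[-0.0373,0.002,0,0.35],[0,0,0,0],[0,0,0,0]]' 148; python3 spec.py w12;  python3 go.py 559.8 -42.2 108 -95.5
```

```text
clock: 28.9
tcp_pos: [559.7, -37.2, 113.5]
ee_rot: [[-0.093, -0.996, -0.001], [-0.996, 0.093, 0.001], [-0.001, 0.001, -1.0]]
ft_force: [-0.2, -0.8, 1.2]
width: 39.3
bench 0.68
(6522, 746.8, 127.3, 74.0, 80.6, 67.5, 68.9, [114.0, 29.0])
(752, 743.9, -16.7, 84.4, 55.9, 16.6, 26.9, [281.0, 7.0])
(498, 742.0, -112.0, 89.9, 55.9, 9.5, 6.4, [382.0, 4.0])
(2722, 626.6, -84.7, 168.5, 90.4, 23.0, 22.4, [368.0, 124.0])
(2867, 613.1, 80.6, 9.6, 120.6, 29.5, 10.4, [198.0, 156.0])
(3180, 576.2, -43.8, 174.7, 120.2, 28.6, 10.5, [328.0, 177.0])
(3633, 497.8, -6.7, 170.6, 150.0, 25.4, 146.0, [281.0, 278.0])
(2419, 560.7, -59.9, 139.4, 22.3, 10.3, 166.6, [373.0, 275.0])
(1430, 477.3, 165.6, 8.1, 60.2, 39.9, 17.7, [157.0, 280.0])
rims
32 (2333, 565.9, -232.3, 4.5, 219.9, 151.6, 35.1, [502.0, 152.0])
32 (437, 559.6, -334.4, 178.5, 149.9, 5.0, 35.1, [583.0, 179.0])
32 (168, 489.9, -429.8, 110.1, 119.4, 42.5, 34.9, [623.0, 223.0])
32 (267, 456.8, -220.1, 94.1, 81.2, 5.7, 34.9, [495.0, 280.0])
56 (1035, 558.3, -396.8, 178.3, 150.1, 129.2, 59.7, [605.0, 188.0])
n 1 row [0.0030,-0.0004,0.0055,0.03] | from [559.7 -39.2 113.5] yaw -95.5 tilt [-0.001 -0.   ] w 39.3 t 28.9 F [-0.3 -0.8  0.1] q7 -1.64
```

View pics/w12.png

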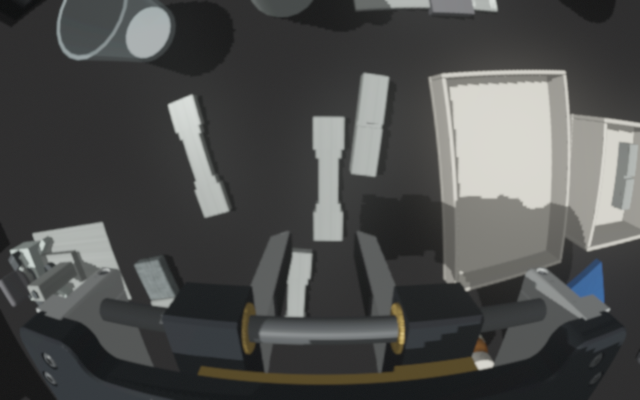

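```bash
python3 -m handwheel '[[0.001,0,0.03,0],[0.001,0,0.03,0],[0,0,0.028,0],[0,0,0.016,0],[0,0,0.005,0],[0,0,0.001,0],[0,0,0,0]]';python3 go.py 559.8 -42.2 2 -95.5 1
```

```text
clock: 29.53
tcp_pos: [559.9, -42.3, 4.4]
ee_rot: [[-0.098, -0.995, 0.0], [-0.995, 0.098, -0.0], [0.0, -0.0, -1.0]]
ft_force: [-0.3, -0.9, 0.2]
width: 39.7
n 1 row [-0.0001,0.0001,0.0024,-0.10] | from [559.9 -42.3   4.4] yaw -95.6 tilt [ 0. -0.] w 39.7 t 29.5 F [-0.3 -0.9  0.2] q7 -1.64
```

```bash
python3 -m handwheel '[[0,0,0.0022,0],[0,0,0,0],[0,0,0,0],[0,0,0,0],[0,0,0,0],[0,0,0,0],[0,0,0,0],[0,0,0,0],[0,0,0,0]]' 255 50; python3 -m handwheel '[[0,0,-0.015,0],[0,0,-0.035,0],[0,0,-0.035,0],[0,0,-0.01,0],[0,0,0,0],[0,0,0,0]]'; python3 go.py 552.5 -275.3 100 -85.3
```

```text
clock: 30.28
tcp_pos: [560.1, -41.4, 2.4]
ee_rot: [[-0.096, -0.995, 0.001], [-0.995, 0.096, -0.0], [-0.0, -0.001, -1.0]]
ft_force: [-2.6, -0.2, 7.4]
width: 16.9
clock: 30.78
tcp_pos: [559.7, -41.3, 96.7]
ee_rot: [[-0.096, -0.995, 0.001], [-0.995, 0.096, 0.0], [-0.0, -0.001, -1.0]]
ft_force: [-0.1, -0.0, -2.3]
width: 17.1
n 7 row [0.0335,0.0004,-0.0005,-1.46] | from [559.7 -41.3  96.7] yaw -95.5 tilt [0.001 0.   ] w 17.1 t 30.8 F [-0.1 -0.  -2.3] q7 -1.64
```

```bash
python3 -m handwheel '[[0.0335,0.0004,0,-1.46],[0.0335,0.0004,0,-1.46],[0.0335,0.0004,0,-1.46],[0.0335,0.0004,0,-1.46],[0.0335,0.0004,0,-1.46],[0.0335,0.0004,0,-1.46],[0.0335,0.0004,0,-1.46],[0,0,0,0],[0,0,0,0],[0,0,0,0]]'; python3 go.py 552.5 -275.3 8 -85.3; python3 crate.py w13
```

```text
clock: 31.62
tcp_pos: [551.5, -274.6, 95.0]
ee_rot: [[0.082, -0.997, -0.002], [-0.997, -0.082, 0.001], [-0.002, 0.002, -1.0]]
ft_force: [0.2, 1.3, -1.5]
width: 17.2
n 3 row [0.0002,-0.0003,0.0290,-0.01] | from [ 551.5 -274.6   95. ] yaw -85.3 tilt [-0.002  0.001] w 17.2 t 31.6 F [ 0.2  1.3 -1.5] q7 -1.06
bar (2458, 559.4, -367.1, 178.9, 91.0, 23.4, 27.4, [428.0, 207.0])
bar (1821, 557.3, -450.6, 178.3, 91.1, 24.1, 27.4, [504.0, 215.0])
flat (92, 667.8, -182.5, 94.6, 44.1, 1.1, 15.3, [226.0, 67.0])
flat (398, 521.6, -164.9, 4.8, 113.5, 2.1, 14.6, [204.0, 223.0])
```

View pics/w13.png

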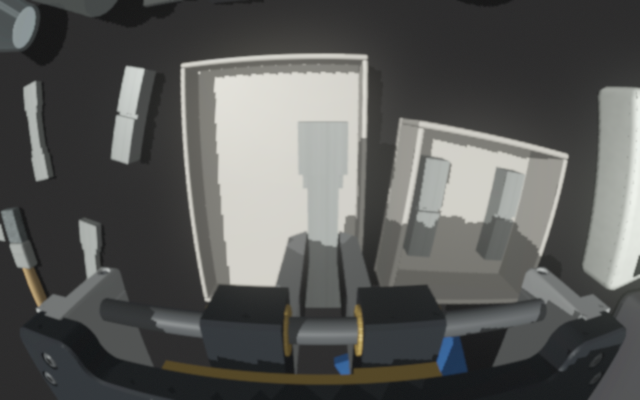

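```bash
python3 -m handwheel '[[0.0002,-0.0005,0.03,0],[0.0002,-0.0005,0.03,0],[0,0,0.018,0],[0,0,0.006,0],[0,0,0.003,0],[0,0,0.001,0],[0,0,0,0],[0,0,0,0]]'; python3 -m handwheel '[[0,0,0,0],[0,0,0,0],[0,0,0,0]]' 181; python3 -m handwheel '[[0,0,-0.02,0],[0,0,-0.035,0],[0,0,-0.035,0],[0,0,-0.01,0],[0,0,0,0]]'  ; python3 go.py 626.6 -84.7 108 -101.6
```

```text
clock: 32.33
tcp_pos: [553.9, -275.9, 9.9]
ee_rot: [[0.082, -0.997, 0.002], [-0.997, -0.082, -0.001], [0.001, -0.002, -1.0]]
ft_force: [0.8, 0.2, -1.5]
width: 17.1
clock: 32.58
tcp_pos: [553.5, -275.9, 9.3]
ee_rot: [[0.082, -0.997, 0.001], [-0.997, -0.082, -0.0], [0.0, -0.001, -1.0]]
ft_force: [0.6, 0.5, 0.1]
width: 26.9
clock: 33.0
tcp_pos: [554.9, -276.6, 112.3]
ee_rot: [[0.082, -0.997, 0.005], [-0.997, -0.082, -0.002], [0.003, -0.005, -1.0]]
ft_force: [0.5, -0.1, -0.7]
width: 27.1
n 6 row [-0.0325,-0.0108,0.0007,2.71] | from [ 554.9 -276.6  112.3] yaw -85.3 tilt [ 0.005 -0.002] w 27.1 t 33.0 F [ 0.5 -0.1 -0.7] q7 -1.06
```

Next is the third bar, at (626.6, -84.7, 168.4°).

```bash
python3 -m handwheel '[[-0.0325,-0.0108,0,2.71],[-0.0325,-0.0108,0,2.71],[-0.0325,-0.0108,0,2.71],[-0.0325,-0.0108,0,2.71],[-0.0325,-0.0108,0,2.71],[-0.0325,-0.0108,0,2.71],[0,0,0,0],[0,0,0,0],[0,0,0,0]]' 120; python3 spec.py w14; python3 go.py 626.6 -84.7 4 -101.6 1
```

```text
clock: 33.75
tcp_pos: [624.2, -84.5, 107.8]
ee_rot: [[-0.2, -0.98, -0.001], [-0.98, 0.2, -0.0], [0.001, 0.001, -1.0]]
ft_force: [-0.1, -1.2, -0.7]
width: 50.0
bench 0.68
(11124, 804.5, 7.9, 37.2, 155.9, 63.0, 113.6, [178.0, 49.0])
(1093, 746.4, -111.8, 92.0, 56.5, 16.7, 6.5, [325.0, 65.0])
(7755, 752.3, 125.3, 95.3, 80.5, 78.5, 74.7, [70.0, 130.0])
(2368, 626.7, -84.9, 168.2, 90.8, 21.5, 22.4, [322.0, 197.0])
(2143, 613.6, 80.4, 9.8, 120.2, 30.1, 10.3, [172.0, 235.0])
(2757, 571.5, -32.5, 162.2, 148.1, 20.0, 160.6, [262.0, 278.0])
(2675, 622.0, -112.2, 132.3, 22.1, 10.8, 161.8, [383.0, 276.0])
(248, 471.5, 181.2, 170.3, 65.0, 20.5, 18.0, [150.0, 342.0])
(65, 624.1, -57.9, 165.4, 8.5, 0.9, 197.2, [257.0, 349.0])
(61, 614.3, -109.8, 167.4, 8.8, 0.9, 197.3, [389.0, 348.0])
(525, 433.3, 3.7, 166.5, 56.3, 28.4, 10.4, [283.0, 360.0])
rims
32 (2055, 587.2, -230.9, 4.7, 177.6, 151.4, 35.2, [466.0, 175.0])
32 (408, 562.8, -334.6, 176.4, 144.6, 6.8, 35.2, [559.0, 209.0])
32 (473, 524.5, -453.4, 138.1, 175.9, 87.7, 34.9, [617.0, 217.0])
56 (1473, 557.9, -408.5, 88.2, 152.8, 150.6, 59.7, [592.0, 216.0])
n 1 row [-0.0009,-0.0023,0.1041,-0.02] | from [624.2 -85.1 108.1] yaw -101.6 tilt [-0.001 -0.   ] w 49.4 t 33.8 F [-0.8 -0.4  0.5] q7 -1.66
```

```bash
python3 -m handwheel '[[-0.0002,-0.0005,0.03,0],[0,-0.0005,0.03,0],[0,0,0.026,0],[0,0,0.012,0],[0,0,0.004,0],[0,0,0.001,0],[0,0,0,0]]';python3 go.py 626.6 -84.8 4 -101.7 1
```

```text
clock: 34.38
tcp_pos: [626.4, -84.5, 6.8]
ee_rot: [[-0.201, -0.98, 0.001], [-0.98, 0.201, -0.0], [-0.0, -0.001, -1.0]]
ft_force: [-0.6, -0.7, 0.1]
width: 49.8
n 1 row [0.0003,-0.0003,0.0028,0.09] | from [626.4 -84.5   6.8] yaw -101.6 tilt [ 0.001 -0.   ] w 49.8 t 34.4 F [-0.6 -0.7  0.1] q7 -1.65
```

```bash
python3 -m handwheel '[[0,0,0.0025,0],[0,0,0,0],[0,0,0,0],[0,0,0,0],[0,0,0,0],[0,0,0,0],[0,0,0,0],[0,0,0,0],[0,0,0,0]]' 255 45; python3 -m handwheel '[[0,0,-0.015,0],[0,0,-0.035,0],[0,0,-0.035,0],[0,0,-0.015,0],[0,0,0,0],[0,0,0,0]]'; python3 go.py 558 -409 105 -91.7
```

```text
clock: 35.13
tcp_pos: [626.1, -83.9, 3.7]
ee_rot: [[-0.201, -0.98, 0.0], [-0.98, 0.201, 0.0], [-0.0, -0.0, -1.0]]
ft_force: [-1.7, -0.7, 6.3]
width: 21.9
clock: 35.63
tcp_pos: [626.0, -83.9, 103.5]
ee_rot: [[-0.201, -0.98, 0.001], [-0.98, 0.201, 0.0], [-0.0, -0.001, -1.0]]
ft_force: [-0.2, -0.1, -3.0]
width: 21.9
n 9 row [0.0368,0.0030,-0.0002,-1.10] | from [626.  -83.9 103.5] yaw -101.6 tilt [0.001 0.   ] w 21.9 t 35.6 F [-0.2 -0.1 -3. ] q7 -1.66
```

```bash
python3 -m handwheel '[[0.0368,0.003,0,-1.1],[0.0368,0.003,0,-1.1],[0.0368,0.003,0,-1.1],[0.0368,0.003,0,-1.1],[0.0368,0.003,0,-1.1],[0.0368,0.003,0,-1.1],[0.0368,0.003,0,-1.1],[0.0368,0.003,0,-1.1],[0.0368,0.003,0,-1.1],[0,0,0,0],[0,0,0,0],[0,0,0,0],[0,0,0,0]]'; python3 go.py 558 -409 10 -91.7 1; python3 crate.py w15
```

```text
clock: 36.72
tcp_pos: [558.0, -407.1, 102.0]
ee_rot: [[-0.028, -1.0, -0.001], [-1.0, 0.028, 0.002], [-0.002, 0.001, -1.0]]
ft_force: [0.1, -0.4, -2.5]
width: 21.7
n 1 row [0.0019,-0.0001,0.0920,0.10] | from [ 558.  -407.1  102. ] yaw -91.6 tilt [-0.001  0.002] w 21.7 t 36.7 F [ 0.1 -0.4 -2.5] q7 -0.98
bar (2308, 559.5, -367.2, 178.2, 90.7, 22.2, 27.5, [276.0, 201.0])
bar (2385, 557.1, -451.0, 177.9, 90.8, 22.9, 27.4, [373.0, 202.0])
flat (280, 635.3, -302.3, 4.6, 69.2, 2.2, 14.7, [203.0, 124.0])
flat (2782, 570.4, -275.3, 4.6, 120.5, 29.7, 14.4, [185.0, 191.0])
flat (473, 525.3, -164.7, 4.6, 121.0, 3.8, 14.5, [109.0, 234.0])
```

View pics/w15.png

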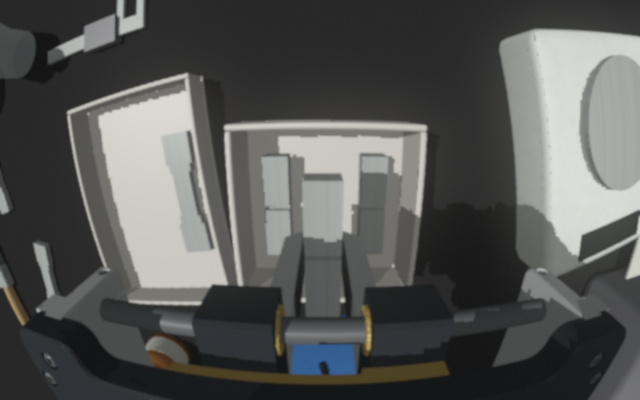

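```bash
python3 -m handwheel '[[0.001,0,0.03,0],[0.001,0,0.025,0],[0,0,0.007,0],[0,0,0,0],[0,0,0,0],[0,0,0,0]]'; python3 go.py 558 -409 9.5 -91.7 1
```

```text
clock: 37.27
tcp_pos: [558.6, -411.0, 42.9]
ee_rot: [[-0.029, -1.0, 0.002], [-1.0, 0.029, -0.001], [0.001, -0.002, -1.0]]
ft_force: [-0.1, 0.2, -0.8]
width: 21.5
n 1 row [-0.0019,0.0007,0.0334,0.05] | from [ 558.6 -411.    42.9] yaw -91.7 tilt [ 0.002 -0.001] w 21.5 t 37.3 F [-0.1  0.2 -0.8] q7 -0.97
```

```bash
python3 -m handwheel '[[-0.0012,0,0.014,0],[0,0,0.01,0],[0,0,0.006,0],[0,0,0.002,0],[0,0,0.001,0],[0,0,0,0],[0,0,0,0]]'; python3 go.py 558 -409 9.5 -91.7 1; python3 -m handwheel '[[0,0,0,0],[0,0,0,0],[0,0,0,0]]' 181; python3 -m handwheel '[[0,0,-0.01,0],[0,0,-0.02,0],[0,0,-0.035,0],[0,0,-0.035,0],[0,0,0,0]]'  ; python3 go.py 447.2 3.3 108 -99.7
```

```text
clock: 37.85
tcp_pos: [557.6, -409.4, 8.5]
ee_rot: [[-0.029, -1.0, -0.0], [-1.0, 0.029, 0.0], [-0.0, 0.0, -1.0]]
ft_force: [-4.2, 4.0, 9.0]
width: 21.6
n 1 row [-0.0004,-0.0004,-0.0010,0.02] | from [ 557.6 -409.4    8.5] yaw -91.7 tilt [-0.  0.] w 21.6 t 37.9 F [-4.2  4.   9. ] q7 -0.97
clock: 38.1
tcp_pos: [557.8, -409.6, 8.1]
ee_rot: [[-0.029, -1.0, -0.0], [-1.0, 0.029, 0.0], [-0.0, 0.0, -1.0]]
ft_force: [0.3, -0.2, -0.2]
width: 27.1
clock: 38.52
tcp_pos: [560.5, -411.6, 116.1]
ee_rot: [[-0.029, -1.0, 0.008], [-1.0, 0.029, -0.005], [0.005, -0.008, -1.0]]
ft_force: [-0.1, -1.5, 0.4]
width: 27.4
n 12 row [-0.0336,0.0126,0.0007,0.67] | from [ 560.5 -411.6  116.1] yaw -91.7 tilt [ 0.008 -0.005] w 27.4 t 38.5 F [-0.1 -1.5  0.4] q7 -0.98
```

```bash
python3 -m handwheel '[[-0.0336,0.0126,0,0.67],[-0.0336,0.0126,0,0.67],[-0.0336,0.0126,0,0.67],[-0.0336,0.0126,0,0.67],[-0.0336,0.0126,0,0.67],[-0.0336,0.0126,0,0.67],[-0.0336,0.0126,0,0.67],[-0.0336,0.0126,0,0.67],[-0.0336,0.0126,0,0.67],[-0.0336,0.0126,0,0.67],[-0.0336,0.0126,0,0.67],[-0.0336,0.0126,0,0.67],[0,0,0,0],[0,0,0,0],[0,0,0,0]]' 120; python3 spec.py w16; python3 go.py 447.2 3.3 2.4 -99.6 1
```

```text
clock: 39.77
tcp_pos: [445.3, 5.3, 108.7]
ee_rot: [[-0.169, -0.986, 0.001], [-0.986, 0.169, -0.0], [-0.0, -0.001, -1.0]]
ft_force: [-0.2, -0.4, 0.7]
width: 50.0
bench 0.61
(2728, 611.0, 80.4, 10.0, 117.2, 29.7, 10.4, [215.0, 51.0])
(3119, 446.9, 3.5, 170.7, 120.3, 28.2, 10.5, [324.0, 193.0])
(3866, 438.6, 159.5, 9.6, 138.3, 42.2, 18.2, [173.0, 220.0])
(2659, 453.0, 31.1, 26.0, 22.2, 10.6, 162.7, [262.0, 276.0])
(2675, 443.8, -22.5, 134.1, 22.1, 10.5, 162.6, [383.0, 276.0])
rims
32 (1841, 538.4, -234.4, 4.9, 165.6, 152.6, 34.9, [533.0, 98.0])
32 (463, 558.8, -334.1, 178.5, 148.2, 6.9, 35.2, [603.0, 62.0])
32 (67, 635.9, -415.5, 108.1, 81.2, 12.6, 34.8, [626.0, 7.0])
56 (693, 559.2, -350.1, 179.5, 150.2, 39.7, 59.4, [620.0, 67.0])
n 1 row [0.0011,-0.0021,0.1062,-0.18] | from [445.3   4.8 108.6] yaw -99.8 tilt [ 0.001 -0.   ] w 49.4 t 39.8 F [ 0.8 -0.2 -0.5] q7 -1.83
```

View pics/w16.png

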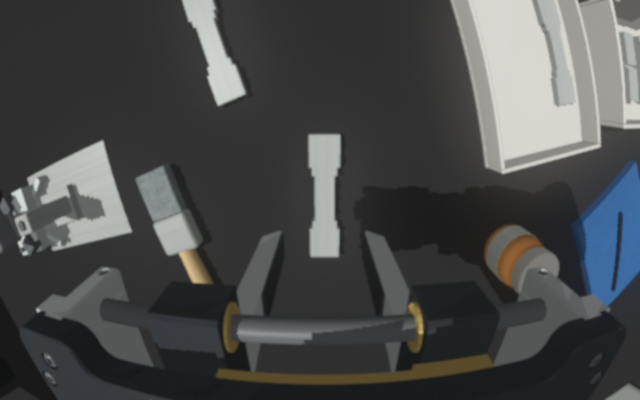

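```bash
python3 -m handwheel '[[0.0003,-0.0008,0.03,0],[0,-0.0008,0.03,0],[0,0,0.026,0],[0,0,0.014,0],[0,0,0.004,0],[0,0,0.001,0],[0,0,0,0],[0,0,0,0]]';python3 go.py 447 3.4 2.4 -99.4 1
```

```text
clock: 40.48
tcp_pos: [447.3, 4.8, 4.2]
ee_rot: [[-0.169, -0.986, 0.001], [-0.986, 0.169, 0.0], [-0.0, -0.001, -1.0]]
ft_force: [-0.2, 0.4, -0.9]
width: 50.0
n 1 row [0.0014,0.0000,0.0018,-0.35] | from [447.3   4.8   4.2] yaw -99.8 tilt [0.001 0.   ] w 50.0 t 40.5 F [-0.2  0.4 -0.9] q7 -1.85
```

```bash
python3 -m handwheel '[[0.0014,0,0.0018,0],[0,0,0,0],[0,0,0,0],[0,0,0,0],[0,0,0,0],[0,0,0,0],[0,0,0,0],[0,0,0,0],[0,0,0,0]]' 255 50; python3 -m handwheel '[[0,0,-0.015,0],[0,0,-0.035,0],[0,0,-0.035,0],[0,0,-0.015,0],[0,0,0,0],[0,0,0,0]]'; python3 go.py 566 -232.5 100 -85.3
```

```text
clock: 41.23
tcp_pos: [446.4, 3.8, 1.6]
ee_rot: [[-0.169, -0.986, 0.0], [-0.986, 0.169, 0.0], [-0.0, -0.0, -1.0]]
ft_force: [-1.1, -0.2, 5.6]
width: 17.5
clock: 41.73
tcp_pos: [446.5, 3.8, 101.7]
ee_rot: [[-0.169, -0.986, 0.001], [-0.986, 0.169, 0.0], [-0.0, -0.001, -1.0]]
ft_force: [-0.9, -0.0, -1.0]
width: 17.5
n 7 row [0.0327,-0.0192,0.0002,-2.06] | from [446.5   3.8 101.7] yaw -99.7 tilt [0.001 0.   ] w 17.5 t 41.7 F [-0.9 -0.  -1. ] q7 -1.83
```

```bash
python3 -m handwheel '[[0.0327,-0.0192,0,-2.06],[0.0327,-0.0192,0,-2.06],[0.0327,-0.0192,0,-2.06],[0.0327,-0.0192,0,-2.06],[0.0327,-0.0192,0,-2.06],[0.0327,-0.0192,0,-2.06],[0.0327,-0.0192,0,-2.06],[0,0,0,0],[0,0,0,0],[0,0,0,0],[0,0,0,0]]'; python3 go.py 566 -232 6.5 -85.3 1; python3 crate.py w17
```

```text
clock: 42.65
tcp_pos: [565.3, -231.1, 100.3]
ee_rot: [[0.083, -0.997, -0.002], [-0.997, -0.083, 0.001], [-0.001, 0.002, -1.0]]
ft_force: [-0.2, -0.3, -0.7]
width: 17.1
n 1 row [0.0010,-0.0006,0.0938,0.06] | from [ 565.3 -231.1  100.3] yaw -85.2 tilt [-0.002  0.001] w 17.1 t 42.6 F [-0.2 -0.3 -0.7] q7 -1.14
bar (1779, 559.5, -367.4, 178.4, 90.7, 23.4, 27.5, [466.0, 223.0])
bar (1719, 558.0, -409.1, 177.8, 91.5, 24.2, 27.4, [500.0, 226.0])
bar (1471, 557.4, -450.6, 178.2, 90.8, 24.7, 27.4, [529.0, 229.0])
flat (334, 609.8, -300.4, 4.6, 119.8, 1.7, 14.9, [404.0, 157.0])
flat (3134, 570.9, -275.2, 5.1, 120.4, 28.3, 14.5, [372.0, 193.0])
flat (253, 526.8, -164.5, 4.6, 107.3, 1.8, 14.7, [249.0, 234.0])
```

View pics/w17.png

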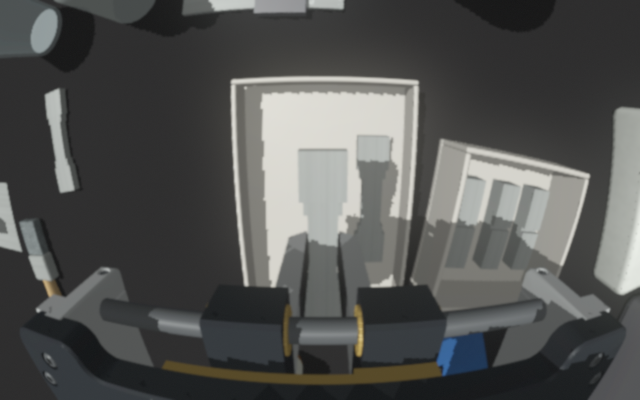

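```bash
python3 -m handwheel '[[0.0002,-0.0003,0.03,0],[0,0,0.03,0],[0,0,0.02,0],[0,0,0.008,0],[0,0,0.005,0],[0,0,0.001,0],[0,0,0,0],[0,0,0,0],[0,0,0,0]]'; python3 -m handwheel '[[0,0,0,0],[0,0,0,0],[0,0,0,0]]' 181; python3 -m handwheel '[[0,0,-0.01,0],[0,0,-0.03,0],[0,0,-0.035,0],[0,0,-0.025,0],[0,0,0,0]]'  ; python3 go.py 613.3 80.5 108 -80.2
```

```text
clock: 43.45
tcp_pos: [567.0, -232.8, 8.6]
ee_rot: [[0.082, -0.997, 0.002], [-0.997, -0.082, -0.001], [0.001, -0.001, -1.0]]
ft_force: [-0.3, -1.4, -0.6]
width: 17.4
clock: 43.7
tcp_pos: [566.5, -232.7, 7.8]
ee_rot: [[0.082, -0.997, 0.0], [-0.997, -0.082, -0.0], [0.0, -0.0, -1.0]]
ft_force: [1.0, -0.6, -1.0]
width: 27.2
clock: 44.12
tcp_pos: [568.8, -233.6, 113.5]
ee_rot: [[0.082, -0.997, 0.007], [-0.997, -0.082, -0.003], [0.003, -0.007, -1.0]]
ft_force: [0.1, -0.6, 0.1]
width: 27.1
n 9 row [-0.0341,-0.0091,0.0006,-0.57] | from [ 568.8 -233.6  113.5] yaw -85.3 tilt [ 0.007 -0.003] w 27.1 t 44.1 F [ 0.1 -0.6  0.1] q7 -1.14
```

```bash
python3 -m handwheel '[[-0.0341,-0.0091,0,-0.57],[-0.0341,-0.0091,0,-0.57],[-0.0341,-0.0091,0,-0.57],[-0.0341,-0.0091,0,-0.57],[-0.0341,-0.0091,0,-0.57],[-0.0341,-0.0091,0,-0.57],[-0.0341,-0.0091,0,-0.57],[-0.0341,-0.0091,0,-0.57],[-0.0341,-0.0091,0,-0.57],[0,0,0,0],[0,0,0,0],[0,0,0,0]]' 120; python3 spec.py w18; python3 go.py 613.3 80.5 2.4 -80.2 1
```

```text
clock: 45.12
tcp_pos: [610.2, 81.2, 107.6]
ee_rot: [[0.171, -0.985, -0.0], [-0.985, -0.171, -0.0], [0.0, 0.0, -1.0]]
ft_force: [0.2, -0.1, 0.4]
width: 49.9
bench 0.58
(7380, 748.2, 125.1, 141.3, 72.6, 72.5, 37.0, [290.0, 31.0])
(10479, 764.7, -12.9, 27.5, 63.8, 51.9, 110.7, [500.0, 44.0])
(627, 746.3, -111.5, 92.0, 57.3, 17.0, 6.5, [525.0, 106.0])
(3118, 613.1, 81.4, 10.1, 119.9, 28.5, 10.5, [323.0, 192.0])
(2940, 553.0, 139.1, 147.7, 139.1, 30.9, 158.1, [258.0, 277.0])
(2679, 618.0, 54.6, 153.8, 22.2, 10.3, 161.4, [383.0, 276.0])
(69, 600.6, 106.0, 10.8, 9.9, 0.9, 197.2, [256.0, 348.0])
(67, 609.3, 54.1, 12.6, 9.5, 0.9, 197.4, [389.0, 349.0])
rims
32 (884, 607.3, -229.0, 94.5, 153.2, 137.5, 34.9, [576.0, 226.0])
32 (211, 587.6, -335.3, 178.1, 94.9, 6.4, 35.1, [612.0, 269.0])
32 (94, 515.4, -477.6, 170.3, 61.8, 12.1, 34.9, [631.0, 310.0])
32 (117, 473.5, -166.0, 14.8, 46.5, 11.1, 34.8, [498.0, 342.0])
56 (249, 587.9, -336.6, 173.5, 94.8, 12.4, 59.2, [624.0, 274.0])
56 (64, 492.8, -472.4, 137.9, 38.8, 21.9, 59.1, [633.0, 326.0])
n 1 row [0.0005,-0.0030,0.1052,-0.05] | from [610.3  80.5 107.6] yaw -80.2 tilt [-0.    -0.001] w 49.7 t 45.2 F [-0.3 -1.   0.1] q7 -1.62
```

```bash
python3 -m handwheel '[[-0.0003,-0.0006,0.03,0],[0,-0.0006,0.03,0],[0,0,0.026,0],[0,0,0.013,0],[0,0,0.004,0],[0,0,0.001,0],[0,0,0,0],[0,0,0,0]]';python3 go.py 613.2 81 2.4 -80 1
```

```text
clock: 45.83
tcp_pos: [612.4, 82.4, 5.0]
ee_rot: [[0.171, -0.985, 0.002], [-0.985, -0.171, 0.0], [-0.0, -0.002, -1.0]]
ft_force: [-1.4, 0.3, 0.4]
width: 49.6
n 1 row [0.0015,-0.0006,0.0026,-0.18] | from [612.4  82.4   5. ] yaw -80.2 tilt [0.002 0.   ] w 49.6 t 45.8 F [-1.4  0.3  0.4] q7 -1.63
```

```bash
python3 -m handwheel '[[0.0014,-0.0004,0.0026,0],[0,0,0,0],[0,0,0,0],[0,0,0,0],[0,0,0,0],[0,0,0,0],[0,0,0,0],[0,0,0,0],[0,0,0,0]]' 255 50; python3 -m handwheel '[[0,0,-0.015,0],[0,0,-0.035,0],[0,0,-0.035,0],[0,0,-0.015,0],[0,0,0,0],[0,0,0,0]]'; python3 go.py 562.6 -190.5 102 -85.3
```

```text
clock: 46.58
tcp_pos: [612.1, 81.1, 1.0]
ee_rot: [[0.171, -0.985, 0.0], [-0.985, -0.171, 0.0], [-0.0, -0.0, -1.0]]
ft_force: [-1.2, 0.7, 3.6]
width: 17.5
clock: 47.08
tcp_pos: [612.2, 81.1, 101.1]
ee_rot: [[0.171, -0.985, 0.001], [-0.985, -0.171, 0.0], [-0.0, -0.001, -1.0]]
ft_force: [-0.6, 0.3, -1.0]
width: 17.5
n 8 row [0.0328,0.0106,-0.0001,0.64] | from [612.2  81.1 101.1] yaw -80.2 tilt [0.001 0.   ] w 17.5 t 47.1 F [-0.6  0.3 -1. ] q7 -1.62
```

```bash
python3 -m handwheel '[[0.0328,0.0106,0,0.64],[0.0328,0.0106,0,0.64],[0.0328,0.0106,0,0.64],[0.0328,0.0106,0,0.64],[0.0328,0.0106,0,0.64],[0.0328,0.0106,0,0.64],[0.0328,0.0106,0,0.64],[0.0328,0.0106,0,0.64],[0,0,0,0],[0,0,0,0],[0,0,0,0],[0,0,0,0]]'; python3 go.py 562.6 -190.5 6 -85.3 1; python3 crate.py w19
```

```text
clock: 48.08
tcp_pos: [562.6, -188.5, 99.9]
ee_rot: [[0.084, -0.996, -0.001], [-0.996, -0.084, 0.001], [-0.001, 0.001, -1.0]]
ft_force: [0.4, 0.2, -1.4]
width: 17.4
n 1 row [0.0019,0.0002,0.0939,0.12] | from [ 562.6 -188.5   99.9] yaw -85.2 tilt [-0.001  0.001] w 17.4 t 48.1 F [ 0.4  0.2 -1.4] q7 -1.21
bar (1028, 559.5, -369.8, 178.2, 90.8, 18.2, 27.5, [505.0, 223.0])
bar (1462, 558.3, -409.3, 177.8, 90.7, 25.1, 27.4, [531.0, 226.0])
bar (1224, 557.1, -450.5, 178.6, 90.6, 25.2, 27.4, [556.0, 229.0])
flat (464, 610.9, -300.1, 4.5, 118.6, 2.0, 14.4, [448.0, 161.0])
flat (3148, 567.2, -233.1, 4.9, 120.3, 28.5, 14.5, [372.0, 195.0])
flat (3129, 570.9, -274.9, 4.6, 120.1, 29.5, 14.5, [415.0, 198.0])
```

View pics/w19.png

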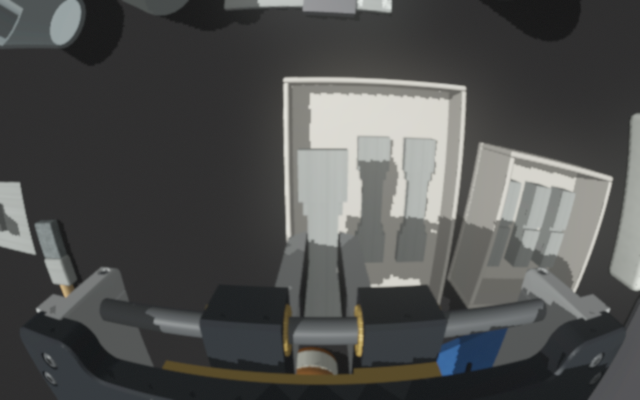

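```bash
python3 -m handwheel '[[0.001,0,0.03,0],[0,0,0.02,0],[0,0,0.005,0],[0,0,0,0],[0,0,0,0],[0,0,0,0]]'; python3 go.py 562.6 -190.5 6 -85.3 1
```

```text
clock: 48.63
tcp_pos: [563.5, -191.0, 47.1]
ee_rot: [[0.083, -0.997, 0.001], [-0.997, -0.083, -0.0], [0.0, -0.001, -1.0]]
ft_force: [-0.7, -0.3, -0.0]
width: 17.2
n 1 row [-0.0006,0.0009,0.0411,0.04] | from [ 563.5 -191.    47.1] yaw -85.3 tilt [ 0.001 -0.   ] w 17.2 t 48.6 F [-0.7 -0.3 -0. ] q7 -1.21
```

```bash
python3 -m handwheel '[[0,0,0.02,0],[0,0,0.012,0],[0,0,0.006,0],[0,0,0.002,0],[0,0,0,0],[0,0,0,0],[0,0,0,0]]'; python3 -m handwheel '[[0,0,0,0],[0,0,0,0],[0,0,0,0]]' 181; python3 -m handwheel '[[0,0,-0.01,0],[0,0,-0.03,0],[0,0,-0.035,0],[0,0,-0.035,0],[0,0,-0.035,0],[0,0,-0.035,0],[0,0,0,0]]'  ; python3 go.py 430 -60 330 -90
```

```text
clock: 49.22
tcp_pos: [563.2, -191.2, 6.5]
ee_rot: [[0.082, -0.997, 0.001], [-0.997, -0.082, -0.0], [0.0, -0.001, -1.0]]
ft_force: [-0.5, 0.0, -1.0]
width: 17.3
clock: 49.47
tcp_pos: [563.0, -191.2, 6.2]
ee_rot: [[0.082, -0.997, 0.0], [-0.997, -0.082, -0.0], [0.0, -0.0, -1.0]]
ft_force: [0.4, 0.0, -0.1]
width: 27.3
clock: 50.05
tcp_pos: [565.4, -192.0, 193.6]
ee_rot: [[0.082, -0.997, 0.009], [-0.997, -0.082, -0.003], [0.003, -0.009, -1.0]]
ft_force: [0.7, -0.7, -0.3]
width: 27.3
n 7 row [-0.0198,0.0184,-0.0195,0.67] | from [ 565.4 -192.   193.6] yaw -85.3 tilt [ 0.009 -0.003] w 27.3 t 50.0 F [ 0.7 -0.7 -0.3] q7 -1.21
```

Moving up for a final look at everything.

```bash
python3 -m handwheel '[[-0.0198,0.0184,-0.0195,0.67],[-0.0198,0.0184,-0.0195,0.67],[-0.0198,0.0184,-0.0195,0.67],[-0.0198,0.0184,-0.0195,0.67],[-0.0198,0.0184,-0.0195,0.67],[-0.0198,0.0184,-0.0195,0.67],[-0.0198,0.0184,-0.0195,0.67],[0,0,0,0],[0,0,0,0]]'; python3 crate.py w20; python3 spec.py w21
python3 - <<'E'
from h import *
for n in('side','scene'):
    im,d,P,M=grab(n);print(n);cv2.imwrite(f'pics/f_{n}.png',im[:,:,::-1])
    for b in blobs(P,4,400,(330,960,-140,460),100): print(b)
    for b in blobs(P,82,106,(440,540,365,450),15): print('knob',b)
E
```

```text
clock: 50.8
tcp_pos: [427.5, -58.2, 324.0]
ee_rot: [[0.002, -1.0, 0.003], [-1.0, -0.002, -0.0], [0.0, -0.003, -1.0]]
ft_force: [0.3, -0.5, -0.2]
width: 27.3
bar (442, 559.8, -369.0, 179.5, 90.2, 21.1, 27.6, [504.0, 94.0])
bar (558, 558.2, -409.8, 178.9, 90.9, 25.7, 27.5, [522.0, 98.0])
bar (503, 557.4, -450.6, 177.0, 90.8, 25.9, 27.4, [539.0, 101.0])
flat (149, 610.7, -300.1, 4.7, 117.5, 3.5, 14.2, [467.0, 60.0])
flat (1086, 563.8, -191.3, 4.7, 120.1, 29.4, 14.5, [406.0, 81.0])
flat (1030, 567.6, -232.6, 4.8, 120.1, 29.6, 14.5, [430.0, 81.0])
flat (967, 571.0, -274.5, 4.3, 120.9, 30.0, 14.5, [453.0, 82.0])
bench 0.57
(1736, 422.1, 157.5, 8.3, 170.8, 42.9, 18.3, [194.0, 159.0])
rims
32 (1220, 565.5, -232.4, 4.3, 221.1, 151.6, 35.2, [429.0, 82.0])
32 (108, 584.6, -335.2, 178.5, 98.3, 2.8, 34.7, [491.0, 77.0])
32 (109, 537.5, -479.2, 178.9, 99.9, 5.2, 35.3, [552.0, 114.0])
56 (970, 557.5, -409.1, 88.3, 152.8, 150.8, 59.9, [527.0, 96.0])
side
(139, 426.2, -53.2, 90.0, 47.8, 18.8, 361.0, [381.0, 109.0])
(1635, 778.6, 17.2, 95.7, 306.5, 110.2, 73.9, [265.0, 201.0])
(198, 933.3, -36.8, 90.5
[... 205 characters left out ...]
[337.0, 309.0])
knob (132, 488.3, 403.7, 17.3, 41.1, 19.1, 91.0, [337.0, 300.0])
scene
(278, 429.8, -38.9, 179.3, 21.1, 14.1, 363.4, [275.0, 70.0])
(264, 428.0, -79.1, 1.2, 24.4, 12.7, 365.0, [256.0, 73.0])
(1345, 496.3, 371.6, 95.3, 136.9, 84.5, 33.2, [431.0, 159.0])
(563, 424.8, 156.0, 10.1, 170.9, 42.4, 16.6, [354.0, 172.0])
(1544, 754.4, 125.7, 161.1, 78.2, 78.0, 66.5, [402.0, 252.0])
(1452, 773.8, -21.1, 60.9, 63.7, 55.1, 101.9, [345.0, 278.0])
(8404, 898.9, 239.1, 89.9, 424.5, 122.5, 20.5, [473.0, 310.0])
(159, 747.6, -111.7, 91.1, 56.5, 18.1, 5.6, [300.0, 298.0])
(684, 936.0, -30.7, 90.1, 58.2, 47.8, 24.9, [375.0, 368.0])
knob (90, 492.0, 401.4, 19.6, 40.9, 20.5, 88.6, [442.0, 141.0])
```

View pics/w21.png

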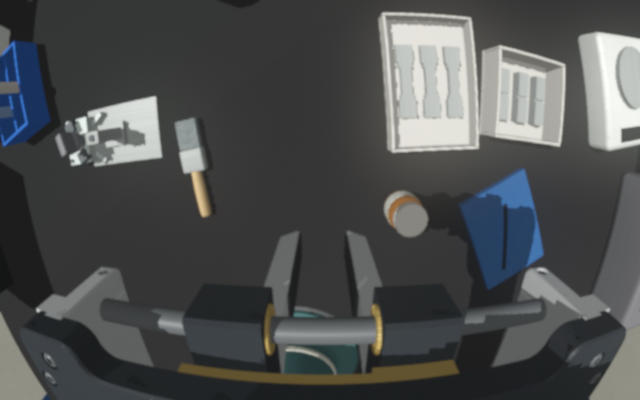

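View pics/f_side.png

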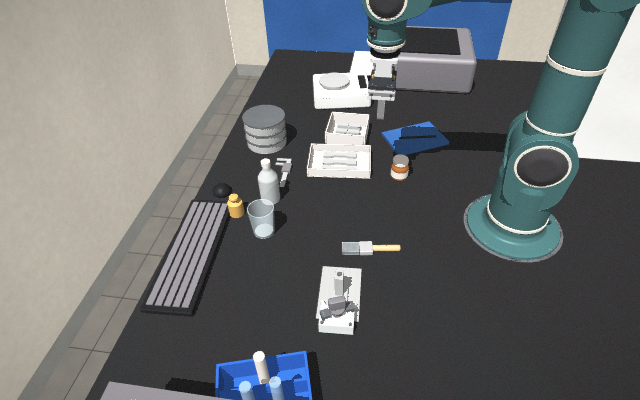

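View pics/f_scene.png

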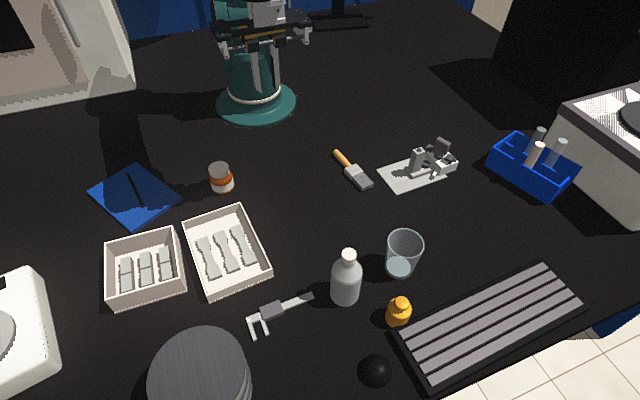

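The final views show three flats in the tray at (429,82), with tops at 14.5 mm against the 35 mm rim. Three bars lie in the box at (522,98), with tops at 27.5 mm against the 60 mm rim. The knob top is still at 91 mm, and the bystanders have not moved. I'll hand in the job.

```bash
python3 -m handwheel '[[0,0,0,0],[0,0,0,0]]'; python3 -c "
from plant import robot
print(robot.close_job(), robot.state()['clock'])"
```

```text
clock: 51.17
tcp_pos: [427.7, -59.1, 321.8]
ee_rot: [[-0.0, -1.0, -0.001], [-1.0, 0.0, 0.0], [-0.0, 0.001, -1.0]]
ft_force: [0.1, -0.6, 0.1]
width: 27.1
the job is handed in; nothing more can be done
the job is handed in; nothing more can be done
```

The job is done and handed in at about 51 s of the 208 s allowed; no verdict was reported.

- **Holder:** I carried it about 6 mm above the bench to in front of the mouth and set it down flat. I then slid it in, slowly at the end, until it met the back stop with about 10 N. The post's position put the eye on the knob's axis.
- **Knob:** It went down about 11.7 mm, so the pin had entered the eye, and I turned it to about 1.25 rad. It has stayed about 9 mm down by itself: its top read 91 mm after release and again at the end, from the wrist and side cameras. The scene camera's depth reads about 2 mm lower there.
- **Specimens:** All six were there. One flat was knocked aside during the run, and I found it again before picking it.
    - **Flats:** the three lie side by side in the tray, tops at 14.5 mm under the 35 mm rim.
    - **Bars:** the three lie side by side in the box, tops at 27.5 mm under the 60 mm rim. I let two of them go about 4–6 mm above the box floor.
- **Other things:** The brush, beaker and bottle measured within about 2 mm of where they started. The caliper and jar look unmoved in the pictures. The gripper was open and clear of everything at the end. No check failed.

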